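# Restock the self-serve paint station

### The job

Restock the self-serve paint station on this model-painting bench. Put every loose white mixing palette flat, wells up, into the sprung palette dispenser, pressing the pile down until the top palette sits below the top edge of the guides. Lift the pail of paint pots off its round riser by the bail, stand it on the bench close beside the plywood pot bin and let go, then take it by the low tipping handle at its bottom rim and tip it so that all its pots go into the bin, and finally stand the empty pail back upright in the middle of its riser, leaving the other jars and the mug where they are.

Things in the scene. Friction and masses are not known exactly. Their poses are not given: they have to be found in the camera images.
- bail_grip (a point): Centre of the wooden grip of the pail's bail: a round grip 14 mm thick and 72 mm long, along this point's y axis. The bail swings about the pail's y axis through the ears at the pail's rim (94 mm above the pail's underside, grip 85 mm from that axis), up to 63 degrees either way from upright (there its grip lies just outside the rim and 27 mm above it); its hinge is slightly stiff, so it stays where it is left.
- tipping_handle: The tipping handle, its origin at the centre of its bar: a straight round bar 12 mm thick, 68 mm long along the pail's y axis, carried on two short legs from the pail's bottom rim, 40 mm above the underside and 100 mm from the pail's axis on its -x side (about 45 mm clear of the wall at that height, 30 mm clear of the rim above). It is rigid with the pail.
- pail_center (a point): Middle of the galvanised steel pail, half-way up (52.5 mm above its underside) on its axis; z points to the mouth, x away from the tipping handle. The pail is 105 mm tall, 98 mm across at the bottom and 126 mm at the rim (131 mm over the bead), smooth inside so that the pots slide out once it is tipped some 15 degrees past level, wall 3 mm, floor 4 mm, and weighs about 0.38 kg empty with its handles. At the start it stands upright on the round riser with the paint pots in it.
- bail: The bail as a part of the pail; its origin lies on its swing axis, 94 mm above the pail's underside.
- pail: The pail with all it carries; origin at the centre of its underside.
- bin_in (a point): Centre of the inner floor of the pot bin: a fixed open plywood box, 200 mm (x) by 170 mm (y) outside, walls 6 mm, floor 6 mm thick, 75 mm tall.
- riser_top (a point): Centre of the flat top of the fixed round riser (a grey disc 150 mm across, 40 mm high) where the pail belongs.
- dispenser_top (a point): Centre of the open top of the fixed palette dispenser, level with the top edge of its flared guides, 112 mm above the bench; x along its long side, z up. The well takes the palettes flat with 4 mm play on each side (100 by 64 mm), and its guides flare outward over the top 14 mm (8 mm a side). The long sides are open in the middle over 60 mm for the fingers, down to 56 mm above the bench. Base plate 150 by 112 mm.
- platform (a joint): How far the dispenser's sprung platform has sunk (m): 0 when empty (its top then 4 mm below the top edge of the guides), up to 0.072. The spring (112 N/m) lets the platform sink about one palette's thickness per palette, but the guides are stiff (about 1.3 N of friction), so a new palette may stand proud until it is pressed down by hand; a push of 3 to 6 N does it, and within about 10 mm the platform stays where it is pushed.
- palette1_center (a point): Centre (half-way up, 7 mm) of white glazed six-well mixing palette 1: a flat slab 92 mm (x) by 56 mm (y) by 14 mm (z), 0.16 kg, lying wells up on the bench at the start. Two to four palettes are there.
- palette2_center (a point): Centre (half-way up, 7 mm) of white glazed six-well mixing palette 2: a flat slab 92 mm (x) by 56 mm (y) by 14 mm (z), 0.16 kg, lying wells up on the bench at the start. Two to four palettes are there.
- palette3_center (a point): Centre (half-way up, 7 mm) of white glazed six-well mixing palette 3: a flat slab 92 mm (x) by 56 mm (y) by 14 mm (z), 0.16 kg, lying wells up on the bench at the start. Two to four palettes are there.
- palette4_center (a point): Centre (half-way up, 7 mm) of white glazed six-well mixing palette 4: a flat slab 92 mm (x) by 56 mm (y) by 14 mm (z), 0.16 kg, lying wells up on the bench at the start. Two to four palettes are there.
- pot1_center (a point): Centre of closed paint pot 1: dark cylinder with grey cap, 31 mm across, 56 mm long (along z), 35 g. Three to five pots are there, standing in the pail at the start.
- pot2_center (a point): Centre of closed paint pot 2: dark cylinder with grey cap, 31 mm across, 56 mm long (along z), 35 g. Three to five pots are there, standing in the pail at the start.
- pot3_center (a point): Centre of closed paint pot 3: dark cylinder with grey cap, 31 mm across, 56 mm long (along z), 35 g. Three to five pots are there, standing in the pail at the start.
- pot4_center (a point): Centre of closed paint pot 4: dark cylinder with grey cap, 31 mm across, 56 mm long (along z), 35 g. Three to five pots are there, standing in the pail at the start.
- pot5_center (a point): Centre of closed paint pot 5: dark cylinder with grey cap, 31 mm across, 56 mm long (along z), 35 g. Three to five pots are there, standing in the pail at the start.
- jar_tank: Bystander to be left alone: jar 60 mm across, 52 mm tall, with a small model tank on its lid; origin at the centre of its underside.
- jar_tower: Bystander to be left alone: jar 48 mm across, 60 mm tall, with a small model tower on its lid (118 mm in all); origin at the centre of its underside.
- jar_tree: Bystander to be left alone: jar 52 mm across, 45 mm tall, with a small model tree on its lid (97 mm in all); origin at the centre of its underside.
- jar_amber: Bystander to be left alone: amber glass jar with white lid, 64 mm across, 85 mm tall; origin at the centre of its underside.
- jar_clear: Bystander to be left alone: clear glass jar 64 mm across, 75 mm tall, with a small model tree on its lid (127 mm in all); origin at the centre of its underside.
- brush_mug: Bystander to be left alone: blue ceramic mug, 72 mm across, 85 mm tall; origin at the centre of its underside.
There are look-alikes about, which are no part of the job. Leave any pink look-alike of the part that bears pot4_center alone.

How it is judged (in metres and radians):
On the way, in this order (a step that is already met when the one before it is completed fails the run):
1. the pail is lifted clear of its riser by the bail (height (world z) of pail_center above 0.102 m and contact force between the fingers and bail above 0.5 N and angle between pail_center's own z axis and vertical below 0.6 rad), for 0.1 s.
2. the pail stands upright on the bench close beside the bin (pail's axis within 30 cm of the bin's centre), let go, its pots still in it (angle between pail_center's own z axis and vertical below 0.1 rad and linear speed of pail below 0.03 m/s and contact force between the fingers and pail below 0.3 N and height (world z) of pail_center below 0.06 m and horizontal distance between pail_center and bin_in below 0.3 m and distance between each of pot1_center, pot2_center, pot3_center, pot4_center, pot5_center and pail_center below 0.075 m), for 0.3 s.
3. held by the tipping handle, the pail is tipped over on to its side or further, over the bin (angle between pail_center's own z axis and vertical above 1.4 rad and contact force between the fingers and tipping_handle above 0.5 N and horizontal distance between pail_center and bin_in below 0.17 m), for 0.1 s.
At the end, for the whole second after the job is handed in: Each palette lies flat (0.1 rad) in the dispenser, centred within 10 mm, top at least 1.5 mm below the guides' top edge; each pot lies in the bin below its rim; the pail stands upright (0.1 rad), still and let go on the riser within 30 mm of its centre (angle between each of pail_center, palette1_center, palette2_center, palette3_center, palette4_center's own z axis and vertical below 0.1 rad and linear speed of pail below 0.03 m/s and contact force between the fingers and pail below 0.3 N and horizontal distance between pail_center and riser_top below 0.03 m and height (world z) of pail_center between 0.088 and 0.098 m and x of pot1_center in the frame of bin_in between -0.095 and 0.095 m and y of pot1_center in the frame of bin_in between -0.08 and 0.08 m and z of each of pot1_center, pot2_center, pot3_center, pot4_center, pot5_center in the frame of bin_in below 0.069 m and x of pot2_center in the frame of bin_in between -0.095 and 0.095 m and y of pot2_center in the frame of bin_in between -0.08 and 0.08 m and x of pot3_center in the frame of bin_in between -0.095 and 0.095 m and y of pot3_center in the frame of bin_in between -0.08 and 0.08 m and x of pot4_center in the frame of bin_in between -0.095 and 0.095 m and y of pot4_center in the frame of bin_in between -0.08 and 0.08 m and x of pot5_center in the frame of bin_in between -0.095 and 0.095 m and y of pot5_center in the frame of bin_in between -0.08 and 0.08 m and x of palette1_center in the frame of dispenser_top between -0.01 and 0.01 m and y of palette1_center in the frame of dispenser_top between -0.01 and 0.01 m and z of each of palette1_center, palette2_center, palette3_center, palette4_center in the frame of dispenser_top below -0.0085 m and x of palette2_center in the frame of dispenser_top between -0.01 and 0.01 m and y of palette2_center in the frame of dispenser_top between -0.01 and 0.01 m and x of palette3_center in the frame of dispenser_top between -0.01 and 0.01 m and y of palette3_center in the frame of dispenser_top between -0.01 and 0.01 m and x of palette4_center in the frame of dispenser_top between -0.01 and 0.01 m and y of palette4_center in the frame of dispenser_top between -0.01 and 0.01 m); the robot touches nothing.
It fails at once if a bystander is knocked over or moved by more than 40 mm (distance of any of jar_tank, jar_tower, jar_tree, jar_amber, jar_clear, brush_mug from where it was at the start of the episode above 0.04 m or angle between any of jar_tank, jar_tower, jar_tree, jar_amber, jar_clear, brush_mug's own z axis and vertical above 0.6 rad).
Of palette1, palette2, palette3, palette4 only 2 to 4 are there at a start; the rules pass over those that are not, and their reading is None.
Of pot1, pot2, pot3, pot4, pot5 only 3 to 5 are there at a start; the rules pass over those that are not, and their reading is None.
At some moment in a run one of palette1, palette2, palette3, palette4, pail may be knocked a few centimetres aside while the robot is not near it.
It also fails if it takes over 210 s, if anything falls off the work surface, if the arm or the gripper's body presses on something with over 40 N, if the wrist force passes 120 N, or if a joint passes its speed limit or range.

### The arm

A 7-joint arm with a two-finger parallel gripper is mounted at the origin on the work surface. World frame = base frame: x ahead of the robot, y to its left, z up, the work surface at z = 0. Lengths are in m, angles in degrees, forces in N, time in s.
With the tool pointing down it reaches from about 0.35 to 0.775 m from the base axis. Payload 3.1 kg.
Tool frame: the origin (TCP) lies on the centre line of the jaws, within the pads' length; the fingertips stand 17 mm ahead of it and the grasp point (between the pads) lies 2 mm behind it (robot.tip_reach is the distance from the TCP to the fingertips, in m); z points along the fingers, y is the direction in which the jaws open and shut (so a half turn about z gives the same grasp; the last joint's range is limited). The gripper opens to 85 mm and grips with 20 to 120 N. Pads are 22 mm wide; open, the fingers measure 114 mm over their backs; the gripper's body (76 mm by 85 mm) begins 54 mm behind the grasp point. The pads swing forward as they close: fully open they stand 13 mm farther back than shut.
Start: joints at [61.094, 17.813, 0.802, 86.603, -0.252, 75.585, -1.558], TCP at [0.246, -0.492, 0.248] pointing down, gripper open.
Joint ranges: [-154.91, 154.91], [-16.99, 109.72], [-72.82, 74.43], [7.12, 147.25], [-82.49, 262.49], [11.32, 116.49], [-174.64, 174.64]. Speed limits (degrees/s): [159.86, 159.86, 180, 180, 180, 180, 180].

### API

Orientations are given as [roll, pitch, yaw] about the fixed x, y, z axes, in that order (R = Rz(yaw) Ry(pitch) Rx(roll)).
In Python, from station import robot, fingers, vision, workorder, recognise gives the robot as it stands. Calls block until the motion is done:
- robot.move_to(position, orientation): joint-space move of the TCP to a pose.
- robot.line_to(position, orientation=None, velocity=0.15, f_stop=None): straight line of the TCP; orientation=None keeps the orientation; velocity is the mean speed in m/s. With f_stop (N) it stops when the force on the tool has changed by that much, and returns True; else False.
- robot.move_j(angles): joint-space move.
- fingers.gripper_to(opening, force=None): opening from 0.0 (shut) to 1.0 (fully open); force is the grip in N (None keeps the last); returns when the fingers have stopped.
- robot.pause(seconds).
- robot.inverse_kinematics(position, orientation): joint angles nearest the present ones, or None.
- vision.grab_frame(name): name is "scene" or "top" or "wrist"; returns the picture (400x640x3 uint8, red, green, blue); there is no depth.
- vision.calibration(name): a dict with "mtx" (3x3 intrinsics, pixels), "extrinsics" (4x4, takes a point from world to camera coordinates); the wrist camera has in their place "T_tool_cam" (4x4, takes a point from camera to tool coordinates, whose origin is the TCP and whose axes are the flange's). Camera axes: x right, y up, looking along -z (the intrinsics and any distortion apply to the point x, -y, -z); pixel columns grow to the right and rows downward; lengths in m; the calibration is good to about 2 mm. A picture is of the moment at which its call begins: read the wrist's pose just before it. calibration takes no time and is no camera call.
A pose or a line that the arm cannot do raises robot.PlanningError and nothing moves.
- workorder.close_job(): hands the job in, once; it reports no verdict.
Trained networks look in the newest picture that a camera, given by its name, has taken for a name from the list of things; names that differ only in an ending like _2 or _b are one class to them, and where a whole thing is asked for, a point or a joint stands for the part that bears it (a point fixed in the world has none). Each returns a list of dicts, best first, with "p" (0 to 1); they miss things now and then, are a little off and sometimes report something else, mostly with a low value. They report only what shows in the picture. A call takes as long as a camera call. They do not tell look-alikes from the thing itself.
- recognise(label, camera): "rect" ([centre column, centre row, width, height] in pixels, round what is visible of it).
Readings, each from a call of its own:
- robot.current_time_s(): time.
- robot.current_joint_positions(): joint angles.
- robot.current_dq(): joint speeds.
- robot.current_joint_torque(): joint torques, N m.
- robot.current_tool_pos(): TCP position.
- robot.current_eef_rot(): TCP orientation.
- robot.current_contact_force(): force on the tool from outside, world axes, zero at the start.
- robot.current_torque(): the same for the moment, N m.
- robot.current_finger_gap(): opening from 0.0 (shut) to 1.0 (fully open).
Only numpy, scipy, OpenCV 4.12 (cv2) and the standard library are available. Lean on these libraries where they do the work, as an engineer would, in place of code of your own. Each camera call takes 0.05 s, during which the arm holds its last target.

## Working session

There is one attempt and no reset: what is moved stays moved. The work goes in short steps, each a Python script; the robot and the scene stay as the last script left them, time stands still between calls to the robot, and variables do not carry over. Pictures are saved under pics/ and viewed, and the job is handed in when it is done.

```bash
ls; mkdir -p pics; python3 - <<'E'
from station import robot, fingers, vision, workorder, recognise
import cv2
for n in ["scene","top","wrist"]:
    im=vision.grab_frame(n); cv2.imwrite(f"pics/{n}0.png",im[:,:,::-1])
    print(n,vision.calibration(n))
print(robot.current_time_s(),robot.current_tool_pos(),robot.current_eef_rot(),robot.current_joint_positions(),robot.tip_reach)
E
```

```text
pics
scene {'mtx': array([[446.63915815,   0.        , 314.53344548],
       [  0.        , 446.63915815, 200.29004167],
       [  0.        ,   0.        ,   1.        ]]), 'extrinsics': array([[-0.63795058,  0.77004999,  0.00648628,  0.31448274],
       [-0.58860093, -0.49302508,  0.6406834 ,  0.25957497],
       [ 0.49655615,  0.40490652,  0.76777777, -1.97905657],
       [ 0.        ,  0.        ,  0.        ,  1.        ]])}
top {'mtx': array([[432.19339142,   0.        , 328.8760295 ],
       [  0.        , 432.19339142, 199.35384291],
       [  0.        ,   0.        ,   1.        ]]), 'extrinsics': array([[ 0.00991848, -0.99993144,  0.00622404,  0.05131639],
       [ 0.99172263,  0.01063353,  0.12795759, -0.57094408],
       [-0.128015  ,  0.00490338,  0.99176011, -1.2444166 ],
       [ 0.        ,  0.        ,  0.        ,  1.        ]])}
wrist {'mtx': array([[310.69719805,   0.        , 314.54377341],
       [  0.        , 310.69719805, 204.89099435],
       [  0.        ,   0.        ,   1.        ]]), 'T_tool_cam': array([[-1.02839749e-04,  9.45840951e-01,  3.24630381e-01,
         8.33876617e-02],
       [ 9.99999733e-01,  3.32184852e-04, -6.51061413e-04,
        -2.14152747e-04],
       [-7.23637841e-04,  3.24630227e-01, -9.45840733e-01,
        -1.25077925e-01],
       [ 0.00000000e+00,  0.00000000e+00,  0.00000000e+00,
         1.00000000e+00]])}
0.15 [ 0.24531289 -0.49168372  0.24746852] [-1.79896756e+02  5.89904977e-03  2.65175641e+01] [61.09394346 17.85057378  0.80457676 86.67026484 -0.25157131 75.58431386
 -1.5595766 ] 0.017
```

View pics/scene0.png

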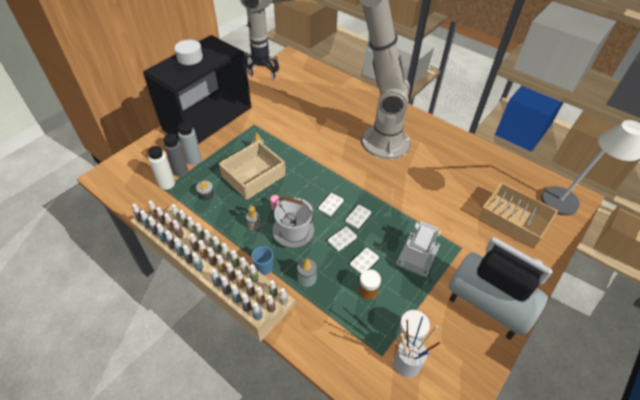

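View pics/top0.png

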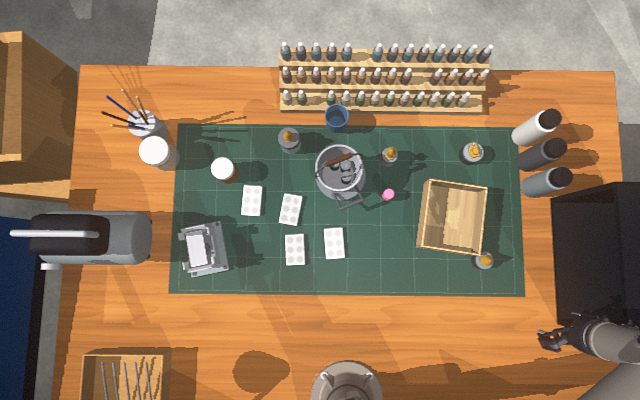

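View pics/wrist0.png

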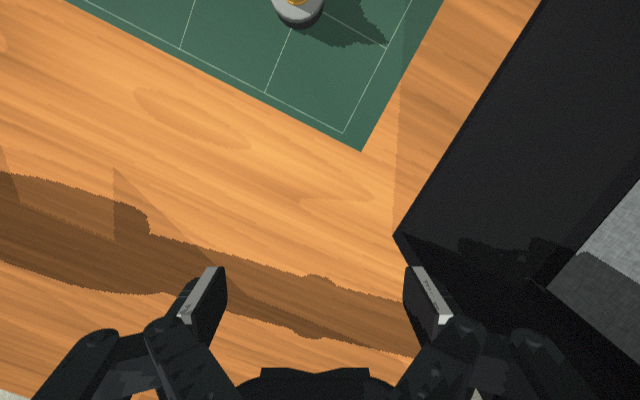

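```bash
cat > h.py <<'E'
from station import robot, fingers, vision, workorder, recognise
import numpy as np, cv2
from scipy.spatial.transform import Rotation as R
C={n:vision.calibration(n) for n in ("scene","top","wrist")}
def ext(n,tool=None):
    if n!="wrist": return np.array(C[n]["extrinsics"])
    p,r=tool if tool else (robot.current_tool_pos(),robot.current_eef_rot())
    T=np.eye(4);T[:3,:3]=R.from_euler("xyz",r,degrees=True).as_matrix();T[:3,3]=p
    return np.linalg.inv(T@np.array(C["wrist"]["T_tool_cam"]))
def p2w(n,uv,z,E=None):
    E=ext(n) if E is None else E;K=C[n]["mtx"];uv=np.atleast_2d(uv).astype(float)
    d=np.c_[(uv[:,0]-K[0,2])/K[0,0],-(uv[:,1]-K[1,2])/K[1,1],-np.ones(len(uv))]
    Rm=E[:3,:3];o=-Rm.T@E[:3,3];d=d@Rm
    return o+d*((z-o[2])/d[:,2])[:,None]
def w2p(n,P,E=None):
    E=ext(n) if E is None else E;K=C[n]["mtx"];P=np.atleast_2d(P)
    c=P@E[:3,:3].T+E[:3,3]
    return np.c_[K[0,0]*c[:,0]/-c[:,2]+K[0,2],K[1,1]*-c[:,1]/-c[:,2]+K[1,2]]
def snap(n,name):
    E=ext(n);im=vision.grab_frame(n);cv2.imwrite(f"pics/{name}.png",im[:,:,::-1]);return im,E
E
python3 - <<'E'
from h import *
im=cv2.imread("pics/top0.png")
c=im[100:310,160:520]
cv2.imwrite("pics/top0z.png",cv2.resize(c,None,fx=2.2,fy=2.2,interpolation=cv2.INTER_CUBIC))
vision.grab_frame("top")
np.set_printoptions(precision=3,suppress=True)
for l,z in [("palette1_center",.014),("tipping_handle",.08),("bail",.134),("bail_grip",.2),("pail",.1),("pot1_center",.1),("jar_tank",.04),("jar_tower",.06),("jar_tree",.06),("jar_amber",.085),("jar_clear",.08),("brush_mug",.085)]:
    for d in recognise(l,"top"):
        if d["p"]>.25: print(l,round(d["p"],2),np.array(d["rect"]),p2w("top",d["rect"][:2],z)[0])
print(robot.current_time_s())
E
```

```text
palette1_center 0.64 [252.8 200.9  21.   30.9] [0.566 0.286 0.014]
tipping_handle 0.7 [348.7 199.7  29.6  23.7] [0.564 0.001 0.08 ]
bail 0.39 [339.  179.1  51.3  69.9] [0.614 0.03  0.134]
bail 0.34 [340.2 160.   26.9   9.6] [0.668 0.027 0.134]
bail_grip 0.51 [338.5 165.7  46.4  21.2] [0.638 0.034 0.2  ]
pail 0.95 [340.5 177.9  53.7  63.6] [0.624 0.025 0.1  ]
pail 0.43 [388.9 159.7  17.5  22.4] [ 0.678 -0.113  0.1  ]
pot1_center 0.43 [333.4 163.6   8.9  11.6] [0.665 0.046 0.1  ]
jar_tank 0.78 [471.4 154.6  25.4  24.3] [ 0.71  -0.369  0.04 ]
jar_tower 0.6 [388.9 158.1  19.1  19.8] [ 0.692 -0.118  0.06 ]
jar_tower 0.41 [339.4 188.7  49.9  28.3] [0.599 0.027 0.06 ]
jar_tree 0.58 [480.9 261.1  25.2  20.9] [ 0.394 -0.38   0.06 ]
jar_tree 0.47 [471.2 154.8  24.7  24.1] [ 0.705 -0.362  0.06 ]
jar_tree 0.37 [347.7 198.7  32.2  25.7] [0.57  0.003 0.06 ]
jar_amber 0.69 [226.2 170.4  27.1  26.1] [0.645 0.353 0.085]
jar_amber 0.34 [340.9 188.2  46.3  29.5] [0.597 0.023 0.085]
jar_clear 0.58 [250.9 199.3  22.1  36.4] [0.563 0.28  0.08 ]
jar_clear 0.57 [291.  142.1  24.   29.9] [0.732 0.169 0.08 ]
brush_mug 0.82 [338.5 117.2  27.8  28.3] [0.807 0.032 0.085]
brush_mug 0.6 [334.1 242.2  18.8  31.8] [0.443 0.042 0.085]
brush_mug 0.32 [340.1 177.5  57.6  68.8] [0.628 0.026 0.085]
0.8
```

View pics/top0z.png

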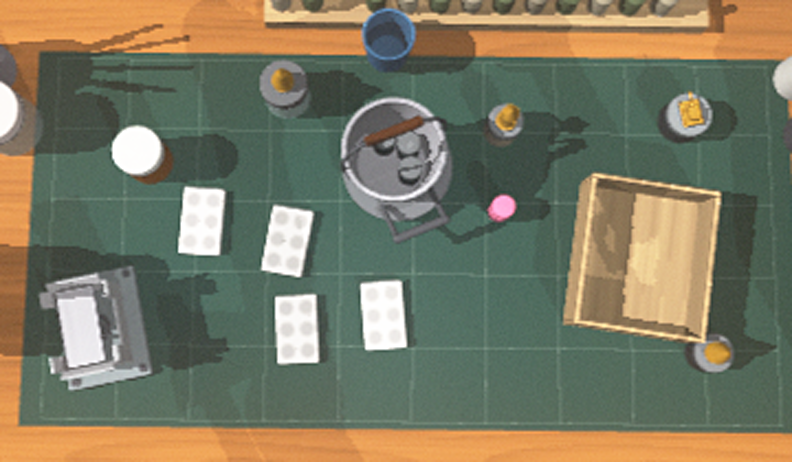

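```bash
python3 - <<'E'
from h import *
np.set_printoptions(precision=3,suppress=True)
im=cv2.imread("pics/top0.png")
hsv=cv2.cvtColor(im,cv2.COLOR_BGR2HSV)
m=((hsv[...,2]>165)&(hsv[...,1]<45)).astype(np.uint8)
m[:110]=0;m[300:]=0;m[:,:160]=0;m[:,530:]=0
n,l,s,c=cv2.connectedComponentsWithStats(m)
for i in range(1,n):
    if s[i,4]<150: continue
    ys,xs=np.where(l==i)
    cnt=cv2.findContours((l==i).astype(np.uint8),0,2)[0][0].reshape(-1,2)
    W=p2w("top",cnt,.014)[:,:2]
    (cx,cy),(w,h),a=cv2.minAreaRect((W*1000).astype(np.float32))
    print(s[i],c[i],p2w("top",c[i],.014)[0],cx,cy,w,h,a)
E
```

```text
[511 119  19  25 308] [521.244 132.506] [ 0.788 -0.535  0.014] 788.0086059570312 -539.5346069335938 49.320465087890625 83.33130645751953 34.065128326416016
[160 137   9  26 160] [163.025 149.294] [0.722 0.565 0.014] 722.1588745117188 562.2503051757812 78.24597930908203 24.352415084838867 3.4238762855529785
[211 157  22  22 392] [221.421 167.712] [0.667 0.385 0.014] 667.499755859375 384.55889892578125 65.52706909179688 63.79499053955078 2.20896577835083
[318 169  45  22 161] [343.919 182.509] [0.625 0.012 0.014] 628.1139526367188 19.158546447753906 54.7258186340332 137.34390258789062 11.581828117370605
[241 185  21  31 571] [251.088 200.189] [0.568 0.291 0.014] 568.55126953125 291.2679443359375 56.61327362060547 92.03240966796875 86.37657928466797
[279 193  23  33 567] [289.952 209.032] [0.543 0.174 0.014] 542.7869873046875 173.82736206054688 56.358158111572266 91.19867706298828 80.32799530029297
[324 227  21  32 590] [333.79 242.9 ] [0.443 0.041 0.014] 442.8977966308594 41.33753967285156 91.6876449584961 56.93349075317383 5.111706256866455
[186 234  22  33 542] [196.38  249.723] [0.418 0.449 0.014] 419.5569763183594 448.6681213378906 94.98655700683594 50.4371223449707 12.10219955444336
[285 234  20  32 587] [294.47  249.239] [0.423 0.158 0.014] 423.176025390625 158.04110717773438 91.14856719970703 56.26417541503906 4.3371992111206055
[188 265  40  12 237] [205.105 270.139] [0.359 0.42  0.014] 361.6831359863281 413.3544006347656 25.897783279418945 114.4664535522461 11.8102388381958
```

```bash
python3 - <<'E'
from h import *
im=cv2.imread("pics/top0.png")
a=cv2.resize(im[200:300,165:245],None,fx=5,fy=5,interpolation=cv2.INTER_CUBIC)
b=cv2.resize(im[135:235,300:380],None,fx=5,fy=5,interpolation=cv2.INTER_CUBIC)
cv2.imwrite("pics/z1.png",np.hstack([a,b[:500]]))
E
```

```text
(no output)
```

View pics/z1.png

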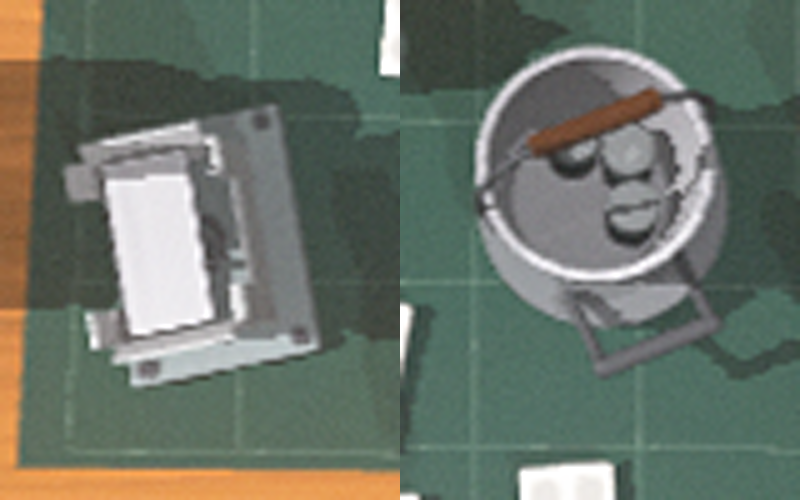

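```bash
python3 - <<'E'
from h import *
np.set_printoptions(precision=3,suppress=True)
d=p2w("top",[196.4,249.7],.108)[0];print(d)
robot.move_to([d[0],d[1],.32],[180,0,12])
im,E=snap("wrist","w_disp")
print(robot.current_tool_pos(),robot.current_eef_rot(),robot.current_time_s())
np.save("E_disp.npy",E)
print(robot.current_joint_positions())
E
```

```text
[0.418 0.421 0.108]
[0.418 0.42  0.32 ] [179.975  -0.015  11.883] 4.1083
[ -54.33    21.733   11.365   71.607   -4.161   87.055 -121.657]
```

View pics/w_disp.png

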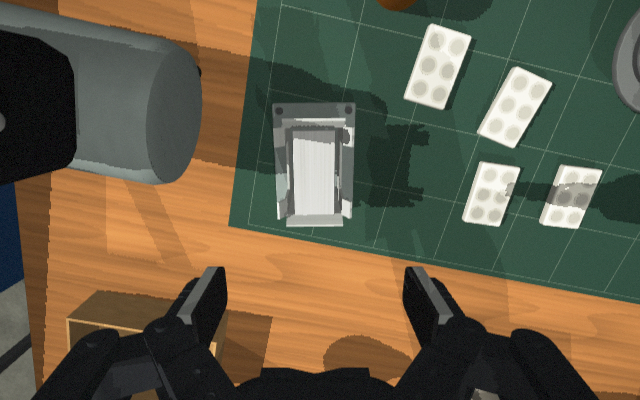

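```bash
python3 - <<'E'
from h import *
im=cv2.imread("pics/w_disp.png")
a=cv2.resize(im[90:240,250:380],None,fx=4.6,fy=4,interpolation=cv2.INTER_CUBIC)
a=cv2.resize(im[95:235,255:375],None,fx=4.2,fy=4.2,interpolation=cv2.INTER_CUBIC)
cv2.imwrite("pics/w_dispz.png",a)
E
```

```text
(no output)
```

View pics/w_dispz.png

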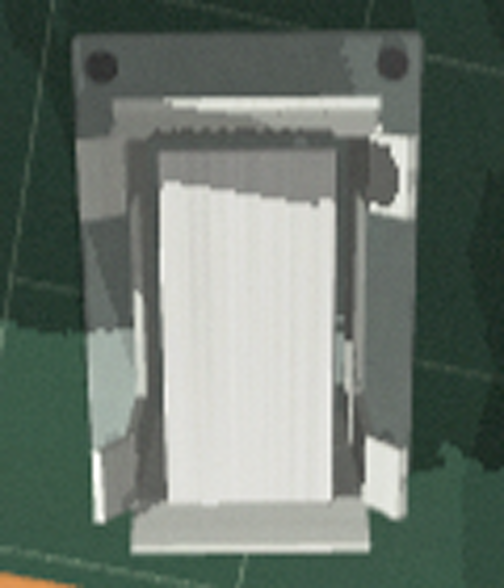

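```bash
python3 - <<'E'
from h import *
np.set_printoptions(precision=4,suppress=True)
E=np.load("E_disp.npy")
f=lambda L,z:p2w("wrist",np.array(L)/4.2+[255,95],z,E)
P=f([(160,150),(335,150),(332,502),(167,502)],.108);print(P,P.mean(0),np.linalg.norm(P[0]-P[1]),np.linalg.norm(P[1]-P[2]))
print(np.degrees(np.arctan2(*(P[0]-P[3])[[1,0]])),np.degrees(np.arctan2(*(P[1]-P[2])[[1,0]])))
Q=f([(78,138),(416,138),(406,520),(97,522)],.112);print(Q,Q.mean(0),np.linalg.norm(Q[0]-Q[1]),np.linalg.norm(Q[1]-Q[2]))
S=f([(113,97),(381,97),(369,552),(131,552)],.112);print(S,S.mean(0),np.linalg.norm(S[0]-S[1]),np.linalg.norm(S[1]-S[2]))
B=f([(74,35),(422,35)],.006);print(B,np.linalg.norm(B[0]-B[1]),np.degrees(np.arctan2(*(B[0]-B[1])[[1,0]])))
E
```

```text
[[0.4638 0.4521 0.108 ]
 [0.4728 0.4088 0.108 ]
 [0.3802 0.3881 0.108 ]
 [0.3708 0.4327 0.108 ]] [0.4219 0.4204 0.108 ] 0.04417509200806336 0.09495790596436665
11.7523766595344 12.578646852047658
[[0.4629 0.4724 0.112 ]
 [0.4802 0.3901 0.112 ]
 [0.3806 0.3677 0.112 ]
 [0.3627 0.4505 0.112 ]] [0.4216 0.4202 0.112 ] 0.08406356311424407 0.10203085221454486
[[0.4744 0.4655 0.112 ]
 [0.4879 0.401  0.112 ]
 [0.3693 0.3754 0.112 ]
 [0.3558 0.4398 0.112 ]] [0.4218 0.4204 0.112 ] 0.06599869429535192 0.1213547570717776
[[0.4825 0.4902 0.006 ]
 [0.5053 0.3812 0.006 ]] 0.11131656324957342 101.86804943457338
```

```bash
python3 - <<'E'
from h import *
np.set_printoptions(precision=4,suppress=True)
print(p2w("top",[221.4,167.7],.085), p2w("top",[221.4,167.7],.085))
E
```

```text
[[0.6525 0.3672 0.085 ]] [[0.6525 0.3672 0.085 ]]
```

```bash
cat >> h.py <<'E'
DISP=np.array([.4218,.4203]);DYAW=12.1
def palettes():
    im=vision.grab_frame("top")[:,:,::-1].copy()
    hsv=cv2.cvtColor(im,cv2.COLOR_BGR2HSV)
    m=((hsv[...,2]>150)&(hsv[...,1]<45)).astype(np.uint8)
    m[:110]=0;m[300:]=0;m[:,:160]=0;m[:,530:]=0
    n,l,s,c=cv2.connectedComponentsWithStats(m);out=[]
    for i in range(1,n):
        if not 350<s[i,4]<800: continue
        cnt=cv2.findContours((l==i).astype(np.uint8),0,2)[0][0].reshape(-1,2)
        W=p2w("top",cnt,.014)[:,:2]
        (cx,cy),(w,h),a=cv2.minAreaRect((W*1000).astype(np.float32))
        if w<h: w,h,a=h,w,a+90
        a=(a+90)%180-90
        if abs(w-92)<8 and abs(h-56)<6: out.append((cx/1000,cy/1000,a,w,h))
    return im,out
E
python3 - <<'E'
from h import *
np.set_printoptions(precision=4,suppress=True)
im,ps=palettes();print(np.array(ps))
a=min(ps,key=lambda p:np.hypot(p[0]-.568,p[1]-.291))
x,y,yaw=a[:3]
fingers.gripper_to(.82,60)
robot.move_to([x,y,.12],[180,0,yaw])
robot.line_to([x,y,.045],velocity=.15)
hit=robot.line_to([x,y,.012],velocity=.03,f_stop=3)
print(hit,robot.current_tool_pos(),robot.current_contact_force(),robot.current_finger_gap(),robot.current_time_s())
snap("wrist","w_pA")
E
```

```text
[[ 0.5692  0.2911 -3.1088 92.7369 57.3754]
 [ 0.543   0.1733 -9.5134 93.3077 57.4543]
 [ 0.443   0.0405  3.3842 93.7027 57.5465]
 [ 0.4237  0.1577  1.3121 94.0409 56.4808]]
False [0.5694 0.2912 0.0123] [ 0.3357 -0.3658 -0.007 ] 0.8186514800655557 7.4583
```

View pics/w_pA.png

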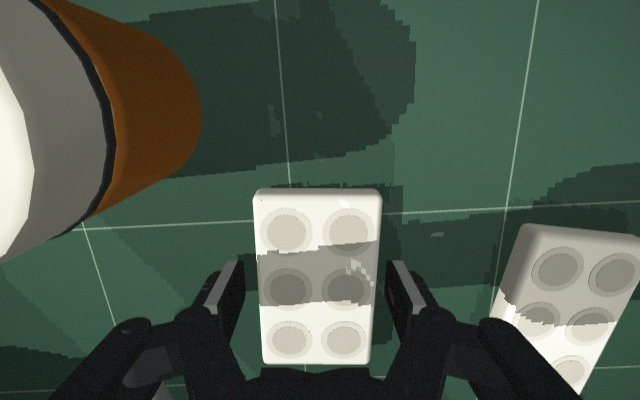

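```bash
cat >> h.py <<'E'
def place():
    o=[180,0,DYAW]
    robot.move_to([*DISP,.20],o)
    robot.line_to([*DISP,.135],velocity=.15)
    hit=robot.line_to([*DISP,.107],velocity=.03,f_stop=14)
    print("press",hit,robot.current_tool_pos(),robot.current_contact_force())
    fingers.gripper_to(.80)
    robot.line_to([*DISP,.19],velocity=.15)
def grasp(zc=.015):
    p=robot.current_tool_pos()
    robot.line_to([p[0],p[1],zc],velocity=.05)
    fingers.gripper_to(.5,60)
    print("gap",robot.current_finger_gap(),robot.current_contact_force(),robot.current_tool_pos())
    robot.line_to([p[0],p[1],.09],velocity=.15)
E
python3 - <<'E'
from h import *
np.set_printoptions(precision=4,suppress=True)
grasp()
print(robot.current_finger_gap(),robot.current_contact_force())
place()
snap("wrist","w_plA");snap("scene","s_plA")
print(robot.current_time_s())
E
```

```text
gap 0.6397523804389605 [-0.7674  0.4972  3.8773] [0.5699 0.2914 0.0156]
0.6324720541868558 [-0.4424 -0.4484 -1.0057]
press False [0.4218 0.4204 0.107 ] [0.186  1.1197 0.0058]
12.3417
```

View pics/w_plA.png

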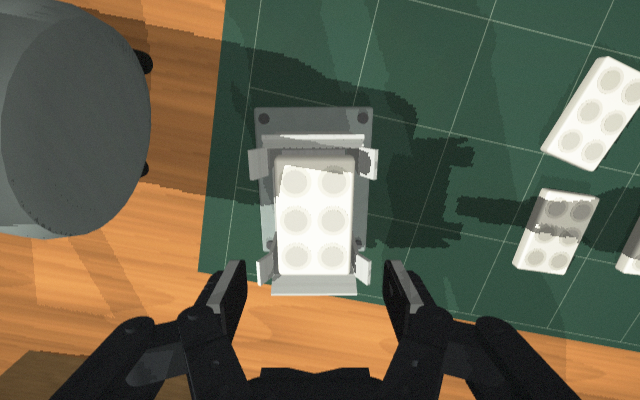

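```bash
cat > nextp.py <<'E'
from h import *
import sys
np.set_printoptions(precision=4,suppress=True)
tx,ty=map(float,sys.argv[1:3])
im,ps=palettes();print(np.array(ps))
ps=[p for p in ps if np.hypot(p[0]-DISP[0],p[1]-DISP[1])>.08]
a=min(ps,key=lambda p:np.hypot(p[0]-tx,p[1]-ty))
x,y,yaw=a[:3]
robot.move_to([x,y,.10],[180,0,yaw])
robot.line_to([x,y,.030],velocity=.15)
grasp(.0165)
g=robot.current_finger_gap();print("held",g)
assert g>.58
place()
snap("wrist",sys.argv[3]);print(robot.current_time_s())
E
python3 nextp.py .543 .173 w_plB
```

```text
[[ 0.543   0.1733 -9.8811 93.3492 57.3282]
 [ 0.4418  0.0406  3.3842 91.2986 57.2301]
 [ 0.4225  0.1577  1.3121 91.6291 56.4475]]
gap 0.6374662564437975 [-1.2587 -0.1808  2.7435] [0.5441 0.1745 0.0172]
held 0.6335699901013931
press False [0.4219 0.4204 0.107 ] [-0.4518  1.1247  0.8933]
19.3
```

View pics/w_plB.png

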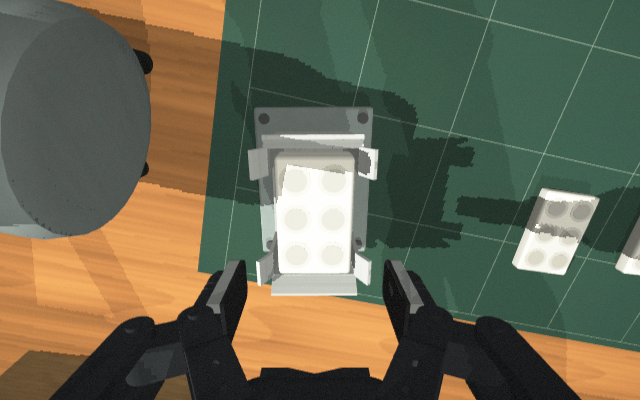

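Two palettes are in, with the pile in the well and the top one level. On to the next two.

```bash
python3 nextp.py .423 .158 w_plC && python3 nextp.py .442 .041 w_plD
```

```text
[[ 0.4418  0.0406  3.2594 91.3276 57.1975]
 [ 0.4225  0.1577  1.3121 91.6291 56.4642]]
gap 0.6328687602755578 [-1.1591 -1.0611  5.4558] [0.4237 0.1585 0.0172]
held 0.6388680793830445
press False [0.4219 0.4204 0.107 ] [-0.3011  0.1553  0.5056]
26.1833
[[ 0.4418  0.0406  3.2594 91.3276 57.1975]]
gap 0.6365850205572734 [-1.5716  0.9081  6.4898] [0.4429 0.0409 0.0172]
held 0.6330511658544552
press False [0.4218 0.4204 0.107 ] [ 0.2031  0.9333 -0.6592]
33.8
```

View pics/w_plD.png

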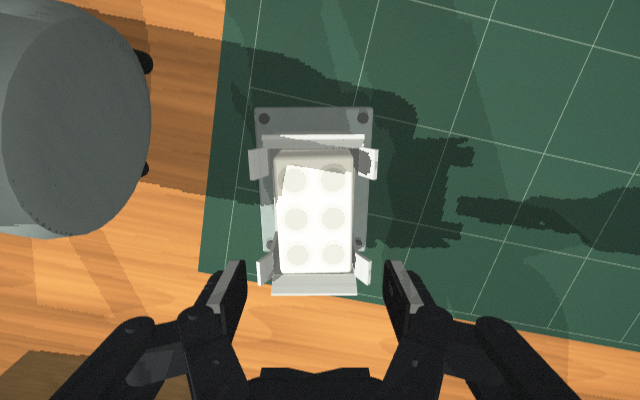

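```bash
python3 - <<'E'
from h import *
np.set_printoptions(precision=4,suppress=True)
fingers.gripper_to(0.0)
robot.line_to([*DISP,.150],velocity=.2)
hit=robot.line_to([*DISP,.1205],velocity=.025,f_stop=2.5)
print(hit,robot.current_tool_pos(),robot.current_contact_force())
robot.line_to([*DISP,.2],velocity=.25)
im,E=snap("wrist","w_fin"); im,E=snap("top","top1"); np.save("pail_top.npy",im)
vision.grab_frame("scene"); 
for l in ["bail_grip","tipping_handle","pail","bail"]:
    for d in recognise(l,"scene"): print(l,d)
snap("scene","scene1")
print(robot.current_time_s())
im=cv2.imread("pics/scene1.png")
cv2.imwrite("pics/scene1z.png",cv2.resize(im[120:300,170:460],None,fx=2.7,fy=2.7,interpolation=cv2.INTER_CUBIC))
E
```

```text
False [0.4219 0.4204 0.1206] [ 0.232  -0.5754  0.2558]
bail_grip {'rect': [298.4, 205.9, 24.3, 17.3], 'p': 0.64}
bail_grip {'rect': [293.9, 219.9, 38.9, 48.6], 'p': 0.39}
tipping_handle {'rect': [253.7, 171.6, 65.3, 59.4], 'p': 0.17}
pail {'rect': [293.4, 218.8, 36.1, 47.3], 'p': 0.65}
pail {'rect': [308.9, 272.9, 15.0, 27.9], 'p': 0.62}
bail {'rect': [252.8, 217.8, 10.6, 22.1], 'p': 0.71}
bail {'rect': [293.0, 205.8, 38.2, 14.9], 'p': 0.61}
37.0
```

View pics/scene1z.png

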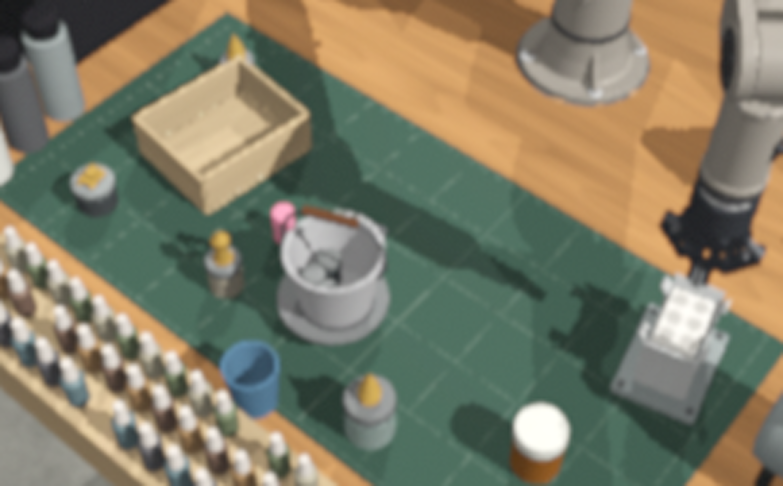

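View pics/top1.png

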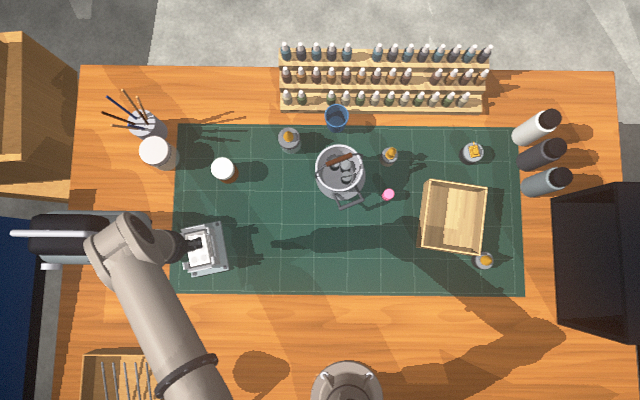

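```bash
python3 - <<'E'
from h import *
np.set_printoptions(precision=4,suppress=True)
def ray(n,uv):
    a=p2w(n,uv,0)[0];b=p2w(n,uv,.3)[0];return a,(b-a)/np.linalg.norm(b-a)
a,u=ray("top",[339.2,159.4]);b,v=ray("scene",[291.9,199.6])
M=np.c_[u,-v];st=np.linalg.lstsq(M,b-a,rcond=None)[0]
print(a+u*st[0],b+v*st[1])
print("rim",p2w("top",[339.6,167.6],.145))
ends=p2w("top",np.array([[130,148],[260,96]])/5+[300,135],.21);print(ends, np.degrees(np.arctan2(*(ends[0]-ends[1])[[0,1]])))
hb=p2w("top",np.array([[203,370],[315,322]])/5+[300,135],.08);print(hb,np.linalg.norm(hb[0]-hb[1]),hb.mean(0),np.degrees(np.arctan2(*(hb[0]-hb[1])[[0,1]])))
# bin corners
im=cv2.imread("pics/top1.png")
cv2.imwrite("pics/binz.png",cv2.resize(im[165:275,400:510],None,fx=5,fy=5,interpolation=cv2.INTER_CUBIC))
E
```

```text
[0.6502 0.0327 0.2206] [0.6507 0.0319 0.2208]
rim [[0.6443 0.0293 0.145 ]]
[[ 0.6385  0.0664  0.21  ]
 [ 0.6668 -0.0008  0.21  ]] -22.813444746421947
[[ 0.5374  0.0237  0.08  ]
 [ 0.5657 -0.0403  0.08  ]] 0.06996536661574024 [ 0.5515 -0.0083  0.08  ] -23.875668653777716
```

View pics/binz.png

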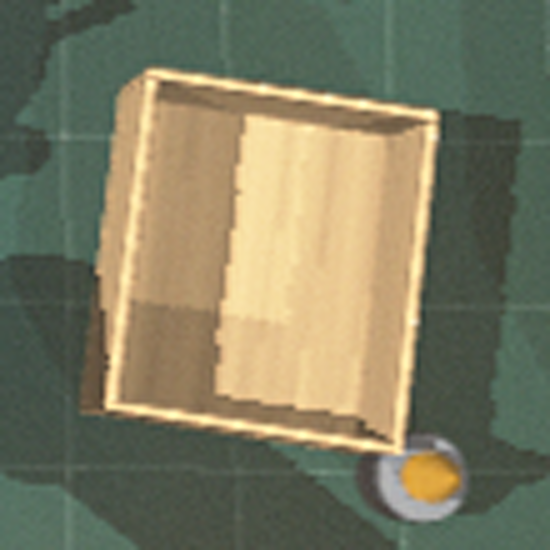

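```bash
python3 - <<'E'
from h import *
np.set_printoptions(precision=4,suppress=True)
B=p2w("top",np.array([(150,70),(438,112),(402,452),(105,408)])/5+[400,165],.075);c=B.mean(0)
print(B,c,[np.linalg.norm(B[i]-B[(i+1)%4]) for i in range(4)],[np.degrees(np.arctan2(*(B[i]-B[(i+1)%4])[[1,0]])) for i in range(4)])
for n,uv,z in [("tower",(390,154),.06),("pink",(388,195),.05),("tree",(483,261),.045),("tank",(473,152),.05)]: print(n,p2w("top",uv,z)[0])
E
cat >> h.py <<'E'
BIN=np.array([.5275,-.2985,0]);BYAW=-7.
def toolpose(U,psi,alpha,theta=0,flip=False,bar=(-.1,0,.04),back=.002):
    """pose of TCP holding handle; U underside centre, psi pail yaw deg, theta tip deg"""
    a=np.radians(alpha)
    z=np.array([np.sin(a),0,-np.cos(a)]);y=np.array([np.cos(a),0,np.sin(a)])
    if flip:y=-y
    x=np.cross(y,z);Rt=np.c_[x,y,z]
    Rp=(R.from_euler("z",psi,degrees=True)*R.from_euler("y",theta,degrees=True)).as_matrix()
    P=np.asarray(U)+Rp@(np.array(bar)+back*z)
    return P,R.from_matrix(Rp@Rt).as_euler("xyz",degrees=True)
def lipU(lip,psi,theta):
    Rp=(R.from_euler("z",psi,degrees=True)*R.from_euler("y",theta,degrees=True)).as_matrix()
    return np.asarray(lip)-Rp@np.array([.063,0,.105])
E
```

```text
[[ 0.628  -0.2348  0.075 ]
 [ 0.6052 -0.4011  0.075 ]
 [ 0.4099 -0.3734  0.075 ]
 [ 0.433  -0.2054  0.075 ]] [ 0.519  -0.3037  0.075 ] [np.float64(0.16782378720061203), np.float64(0.19719408582290496), np.float64(0.16963811587429625), np.float64(0.19716096023027557)] [np.float64(82.19035582476839), np.float64(-8.072405411360812), np.float64(-97.82646314634644), np.float64(171.40027713238936)]
tower [ 0.7043 -0.1217  0.06  ]
pink [ 0.5834 -0.1163  0.05  ]
tree [ 0.394 -0.391  0.045]
tank [ 0.7156 -0.3709  0.05  ]
```

```bash
sed -i 's/BIN=np.array.*/BIN=np.array([.519,-.3037,0]);BYAW=-8./' h.py; python3 - <<'E'
from h import *
import time
np.set_printoptions(precision=0,suppress=True,linewidth=150)
t0=robot.current_time_s();w=time.time()
j0=robot.inverse_kinematics([.5,-.2,.3],[180,0,0]);print(j0,time.time()-w,robot.current_time_s()-t0)
# pour: lip at bin centre offset back by .045 along pour dir, z=.095
for psi in range(-180,180,15):
    d=np.array([np.cos(np.radians(psi)),np.sin(np.radians(psi)),0])
    row=[]
    for al in (25,35,45,60):
        for fl in (0,1):
            s=""
            for th in (0,60,90,110):
                U=lipU(BIN+[0,0,.10]-.045*d,psi,110)+[0,0,.0]
                # keep bar place fixed at pour pose; rotate about bar
                Pb,_=toolpose(U,psi,al,110,fl,back=0)
                P,o=toolpose([0,0,0],psi,al,th,fl); P0,_=toolpose([0,0,0],psi,al,th,fl,back=0)
                P=Pb+(P-P0)
                s+="1" if robot.inverse_kinematics(P,o) is not None else "."
            row.append(f"{al}{'f' if fl else ' '}:{s}")
    print(psi,*row)
print(time.time()-w,robot.current_time_s()-t0)
E
```

```text
[-27.  26.  70.  84. -25.  86. -47.] 0.002068758010864258 0.0
-180 25 :.111 25f:.111 35 :.111 35f:.111 45 :.111 45f:.111 60 :.111 60f:.111
-165 25 :1111 25f:1111 35 :.111 35f:.111 45 :.111 45f:.111 60 :.111 60f:.111
-150 25 :1111 25f:1111 35 :1111 35f:1111 45 :1111 45f:1111 60 :.111 60f:.111
-135 25 :1111 25f:1111 35 :1111 35f:1111 45 :1111 45f:1111 60 :1111 60f:1111
-120 25 :1111 25f:1111 35 :1111 35f:1111 45 :1111 45f:1111 60 :1111 60f:1111
-105 25 :1111 25f:1111 35 :1111 35f:1111 45 :1111 45f:1111 60 :1111 60f:1111
-90 25 :1111 25f:1111 35 :1111 35f:1111 45 :1111 45f:1111 60 :1111 60f:1111
-75 25 :11.. 25f:11.. 35 :11.. 35f:11.. 45 :111. 45f:111. 60 :111. 60f:111.
-60 25 :11.. 25f:11.. 35 :11.. 35f:11.. 45 :11.. 45f:11.. 60 :111. 60f:111.
-45 25 :1... 25f:1... 35 :11.. 35f:11.. 45 :11.. 45f:11.. 60 :111. 60f:111.
-30 25 :1... 25f:.... 35 :11.. 35f:11.. 45 :11.. 45f:11.. 60 :111. 60f:111.
-15 25 :1... 25f:1... 35 :11.. 35f:11.. 45 :11.. 45f:11.. 60 :111. 60f:111.
0 25 :11.. 25f:11.. 35 :11.. 35f:11.. 45 :11.. 45f:11.. 60 :111. 60f:111.
15 25 :11.. 25f:11.. 35 :11.. 35f:11.. 45 :111. 45f:111. 60 :111. 60f:1111
30 25 :1111 25f:1111 35 :1111 35f:1111 45 :1111 45f:1111 60 :1111 60f:1111
45 25 :1111 25f:1111 35 :1111 35f:1111 45 :1111 45f:1111 60 :1111 60f:1111
60 25 :1111 25f:1111 35 :1111 35f:1111 45 :1111 45f:1111 60 :1111 60f:1111
75 25 :1111 25f:1111 35 :1111 35f:1111 45 :1111 45f:1111 60 :1111 60f:1111
90 25 :1111 25f:1111 35 :1111 35f:1111 45 :1111 45f:1111 60 :.111 60f:.111
105 25 :1111 25f:1111 35 :.111 35f:.111 45 :.111 45f:.111 60 :.111 60f:.111
120 25 :.111 25f:.111 35 :.111 35f:.111 45 :.111 45f:.111 60 :.111 60f:.111
135 25 :.111 25f:.111 35 :.111 35f:.111 45 :.111 45f:.111 60 :.111 60f:.111
150 25 :.111 25f:.111 35 :.1.1 35f:.1.1 45 :.111 45f:.111 60 :.111 60f:.111
165 25 :.111 25f:.111 35 :.1.1 35f:.1.1 45 :.111 45f:.111 60 :.111 60f:.111
12.919339179992676 0.0
```

```bash
python3 - <<'E'
from h import *
np.set_printoptions(precision=0,suppress=True,linewidth=150)
G=np.array([.6505,.032,.2185]);psi=-100;U=np.array([.465,-.115,0])
for ph0 in (113.3,-66.7):
    d=-123.3
    for f in np.linspace(0,1,6):
        P=G*(1-f)+np.array([U[0],U[1],.30])*f+[0,0,.08*(1-f)]
        print(ph0,P,robot.inverse_kinematics(P,[180,0,ph0+d*f]))
    print(robot.inverse_kinematics([U[0],U[1],.177],[180,0,ph0+d]))
# handle path
for al in (35,45):
  for fl in (0,1):
    print(al,fl)
    for b in (-.06,.002): print(" app",robot.inverse_kinematics(*toolpose(U,psi,al,0,fl,back=b)))
    lip=BIN+[0,0,.10]-.04*np.array([np.cos(np.radians(psi)),np.sin(np.radians(psi)),0])
    Ue=lipU(lip,psi,112); print(Ue)
    U1=U+[0,0,.17]
    print(" lift",robot.inverse_kinematics(*toolpose(U1,psi,al,0,fl)))
    for th in (30,60,90,112):
        f=th/112; Ui=U1*(1-f)+Ue*f
        print(" ",th,Ui.round(3),robot.inverse_kinematics(*toolpose(Ui,psi,al,th,fl)))
    print("riser",robot.inverse_kinematics(*toolpose([.6443,.0293,.045],23,al,0,fl)),robot.inverse_kinematics(*toolpose([.6443,.0293,.045],-40,al,0,fl)),robot.inverse_kinematics(*toolpose([.6443,.0293,.045],-100,al,0,fl)))
E
```

```text
113.3 [1. 0. 0.] [-14.  30.  17.  63.  -8.  88.  24.]
113.3 [1. 0. 0.] [-17.  25.  24.  71. -10.  86.   4.]
113.3 [ 1. -0.  0.] [-21.  22.  32.  78. -11.  84. -16.]
113.3 [ 1. -0.  0.] [-27.  18.  42.  84. -12.  83. -35.]
113.3 [ 1. -0.  0.] [-34.  16.  54.  89. -13.  82. -55.]
113.3 [ 0. -0.  0.] [-40.  13.  63.  93. -11.  81. -76.]
[-32.  18.  55. 105. -16.  65. -72.]
-66.7 [1. 0. 0.] [ -31.   36.   52.   64.  -28.   92. -143.]
-66.7 [1. 0. 0.] [ -35.   32.   57.   72.  -27.   90. -163.]
-66.7 [ 1. -0.  0.] [ 39.  31. -62.  75.  27.  89. 134.]
-66.7 [ 1. -0.  0.] [ 46.  26. -62.  81.  23.  86. 115.]
-66.7 [ 1. -0.  0.] [ 53.  21. -62.  86.  19.  84.  96.]
-66.7 [ 0. -0.  0.] [-18.   9.  34.  93.  -5.  80.  97.]
[-11.  13.  27. 105.  -7.  64.  98.]
35 0
 app [ -53.   38.   41.  101.    9.   65. -120.]
 app [ -50.   42.   41.  105.    7.   57. -118.]
[ 1. -0.  0.]
 lift [ -53.   27.   44.   97.   15.   76. -115.]
  30 [ 0. -0.  0.] [-39.  16.  52.  94.  -8.  76. -86.]
  60 [ 1. -0.  0.] [-17.  32.  71.  86. -48. 102. -45.]
  90 [ 1. -0.  0.] [ 27.  40.  32.  73. -57. 115. -44.]
  112
[... 974 characters left out ...]
43.  74. -55. 112. -43.]
  112 [ 1. -0.  0.] [ 49.  49.   1.  62. -51. 114. -52.]
riser [ 24.  19. -10. 134. 249.  25. 144.] [ -69.   33.   43.  119.   47.   29. -114.] [ -44.   64.   38.   54.    5.   92. -119.]
45 1
 app [-29.  39.   0.  96.  34.  80.  35.]
 app [-27.  41.   3. 101.  36.  72.  34.]
[ 1. -0.  0.]
 lift [-24.  27.  -1.  95.  36.  89.  44.]
  30 [ 0. -0.  0.] [-14.  13.  12.  93.  12.  78.  75.]
  60 [ 1. -0.  0.] [-17.  22.  57.  86. -32.  89. 121.]
  90 [ 1. -0.  0.] [ 74.  46. -62.  71.  -5.  91.  99.]
  112 [ 1. -0.  0.] [ 75.  62. -62.  61. -13. 100. 103.]
riser [ 51.  24. -42. 133. 238.  14. -21.] [ 10.  45. -62. 116.  90.  81.  44.] [-32.  60.   7.  53.  29.  97.  49.]
```

```bash
python3 - <<'E'
from h import *
np.set_printoptions(precision=4,suppress=True)
G=np.array([.6505,.032,.2185])
im=vision.grab_frame("top"); 
for d in recognise("pail","top")[:1]: print(d)
fingers.gripper_to(.6,80)
o=[180,0,113.3]
robot.move_to([G[0],G[1],.32],o)
im,E=snap("wrist","w_bail");np.save("E_bail.npy",E)
print(robot.current_joint_positions(),robot.current_time_s(),w2p("wrist",[G+[0,0,.002]],E))
E
```

```text
{'rect': [339.8, 178.3, 56.2, 70.0], 'p': 0.76}
[-14.0641  29.928   17.5108  60.1776  -8.6733  91.0745  24.4596] 39.7833 [[314.1007 214.2316]]
```

View pics/w_bail.png

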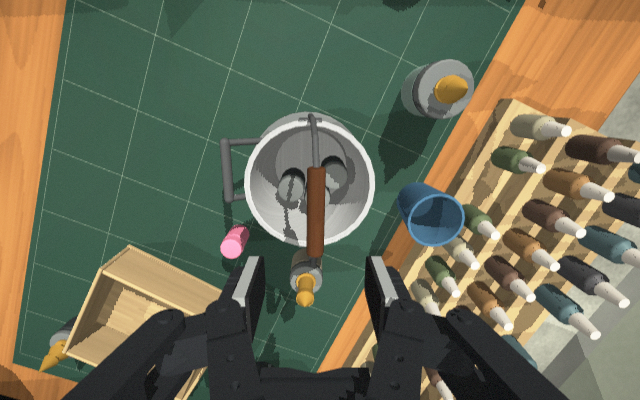

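```bash
python3 - <<'E'
from h import *
np.set_printoptions(precision=4,suppress=True)
G=np.array([.6505,.032,.2185])
print(robot.line_to(G,velocity=.12,f_stop=8),robot.current_tool_pos())
fingers.gripper_to(0.0,100)
print(robot.current_finger_gap())
robot.line_to(G+[0,0,.03],velocity=.05)
robot.line_to(G+[0,0,.10],velocity=.1)
print(robot.current_finger_gap(),robot.current_contact_force(),robot.current_tool_pos(),robot.current_time_s())
im,E=snap("scene","s_lift");cv2.imwrite("pics/s_liftz.png",cv2.resize(im[120:300,170:460,::-1],None,fx=2.7,fy=2.7,interpolation=cv2.INTER_CUBIC))
im,E=snap("wrist","w_lift");np.save("E_lift.npy",E)
im,E=snap("top","t_lift")
E
```

```text
False [0.6511 0.032  0.2196]
0.1251931056092768
0.12997204606190985 [ 0.3957  0.5411 -5.9756] [0.6501 0.032  0.3176] 42.825
```

View pics/s_liftz.png

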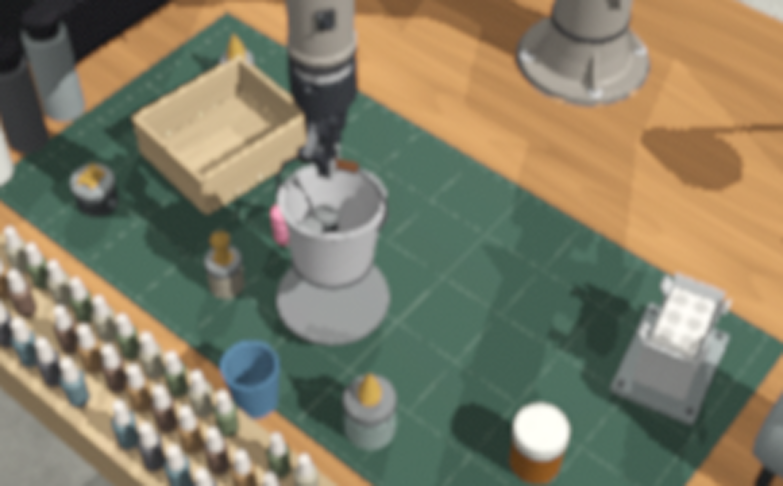

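View pics/w_lift.png

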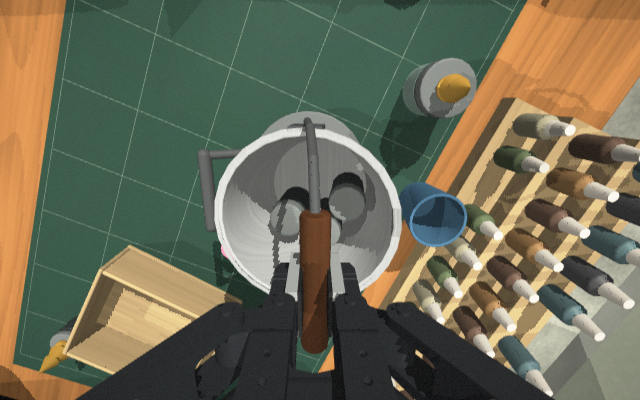

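```bash
python3 - <<'E'
from h import *
np.set_printoptions(precision=4,suppress=True)
U=np.array([.465,-.115])
p=robot.current_tool_pos()
for f in np.linspace(.25,1,4):
    P=np.array(p)*(1-f)+np.array([*U,.30])*f
    robot.line_to(P,[180,0,113.3-123.3*f],velocity=.12)
robot.line_to([*U,.20],velocity=.1)
robot.pause(.3)
hit=robot.line_to([*U,.176],velocity=.02,f_stop=2.5)
print(hit,robot.current_tool_pos(),robot.current_contact_force())
im,E=snap("scene","s_down");cv2.imwrite("pics/s_downz.png",cv2.resize(im[120:300,170:460,::-1],None,fx=2.7,fy=2.7,interpolation=cv2.INTER_CUBIC))
print(robot.current_time_s())
E
```

```text
True [ 0.4646 -0.1159  0.1884] [-0.0735 -2.1292  2.4323]
47.9167
```

View pics/s_downz.png

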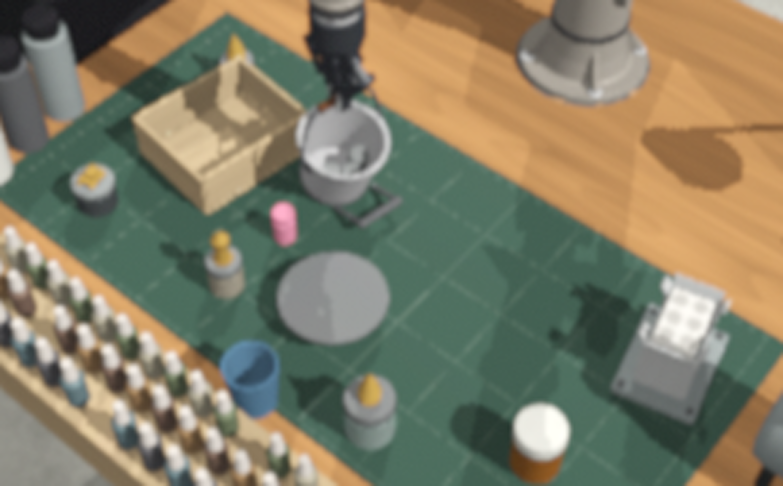

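```bash
python3 - <<'E'
from h import *
np.set_printoptions(precision=4,suppress=True)
p=robot.current_tool_pos()
hit=robot.line_to([p[0],p[1],.178],velocity=.02,f_stop=8)
print(hit,robot.current_tool_pos(),robot.current_contact_force())
snap("wrist","w_down")
im,E=snap("scene","s_down2");cv2.imwrite("pics/s_down2z.png",cv2.resize(im[130:210,260:340,::-1],None,fx=6,fy=6,interpolation=cv2.INTER_CUBIC))
E
```

```text
True [ 0.4649 -0.118   0.1877] [-0.5219 -2.5318  3.0938]
```

View pics/s_down2z.png

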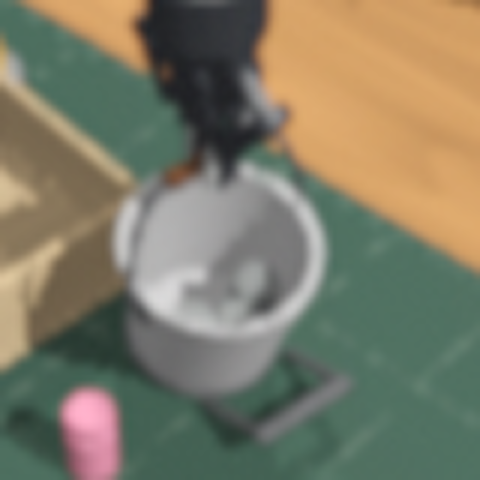

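View pics/w_down.png

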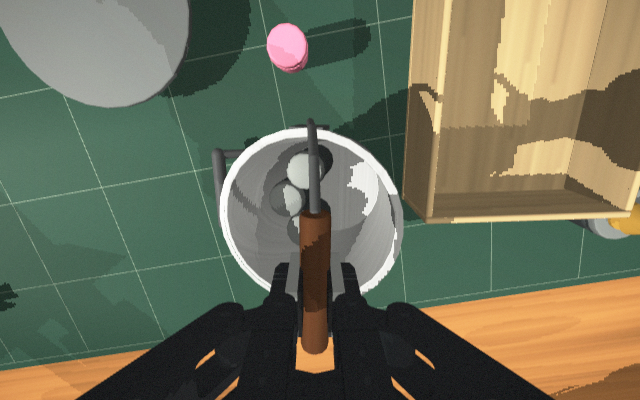

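```bash
python3 - <<'E'
from h import *
np.set_printoptions(precision=4,suppress=True)
p=robot.current_tool_pos()
hit=robot.line_to([p[0],-.118,.178],velocity=.02,f_stop=18)
print(hit,robot.current_tool_pos(),robot.current_contact_force())
snap("wrist","w_down3")
im,E=snap("scene","s_down3");cv2.imwrite("pics/s_down3z.png",cv2.resize(im[130:210,260:340,::-1],None,fx=6,fy=6,interpolation=cv2.INTER_CUBIC))
E
```

```text
True [ 0.4657 -0.1233  0.1844] [ 0.1721 -0.2976 -4.513 ]
```

View pics/s_down3z.png

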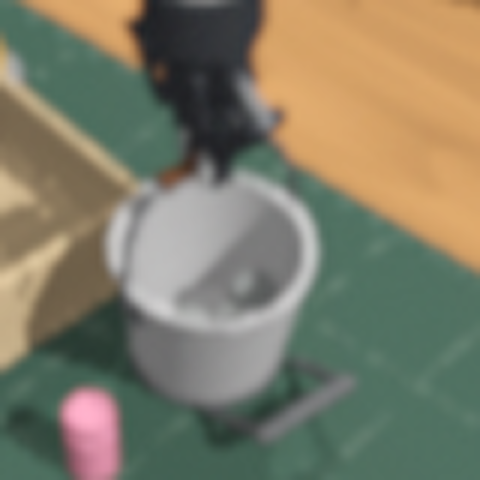

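View pics/w_down3.png

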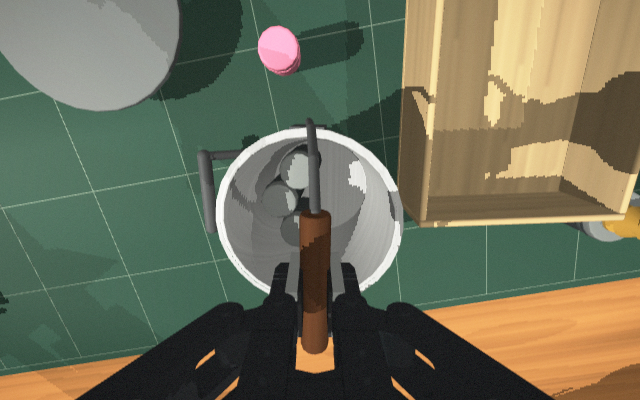

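```bash
python3 - <<'E'
from h import *
np.set_printoptions(precision=4,suppress=True)
p=robot.current_tool_pos();print(p)
hit=robot.line_to([p[0],-.12,.178],velocity=.02,f_stop=12)
robot.pause(.3)
print(hit,robot.current_tool_pos(),robot.current_contact_force())
snap("wrist","w_down4")
im,E=snap("scene","s_down4");cv2.imwrite("pics/s_down4z.png",cv2.resize(im[130:210,260:340,::-1],None,fx=6,fy=6,interpolation=cv2.INTER_CUBIC))
E
```

```text
[ 0.4657 -0.1222  0.1839]
True [ 0.4667 -0.122   0.1795] [-0.3081  0.0981  5.1679]
```

View pics/s_down4z.png

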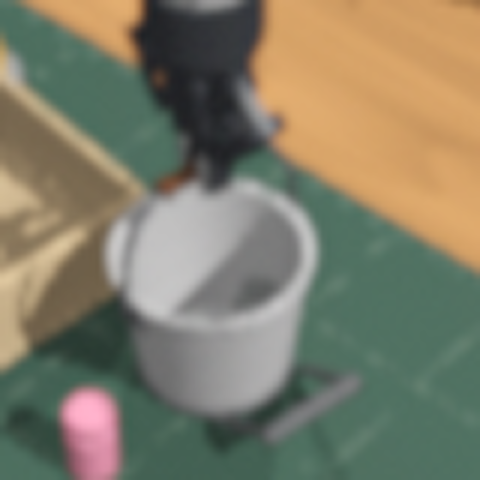

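```bash
python3 - <<'E'
from h import *
np.set_printoptions(precision=4,suppress=True)
fingers.gripper_to(.5)
p=robot.current_tool_pos();print(p)
robot.line_to([p[0],p[1],.33],velocity=.15)
robot.pause(.3)
im,E=snap("wrist","w_stand");np.save("E_stand.npy",E)
im,E=snap("scene","s_stand");cv2.imwrite("pics/s_standz.png",cv2.resize(im[130:210,260:340,::-1],None,fx=6,fy=6,interpolation=cv2.INTER_CUBIC))
print(robot.current_time_s())
robot.move_to([.42,.15,.33],[180,0,-10])
im,E=snap("top","t_stand");cv2.imwrite("pics/t_standz.png",cv2.resize(im[125:275,300:500,::-1],None,fx=4,fy=4,interpolation=cv2.INTER_CUBIC))
print(robot.current_time_s())
E
```

```text
[ 0.4659 -0.1222  0.1788]
51.475
52.5917
```

View pics/w_stand.png

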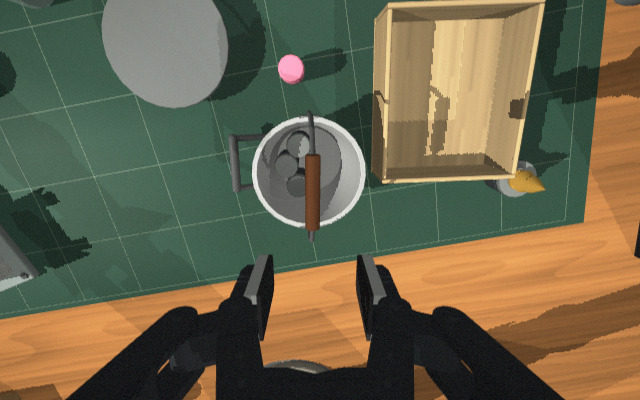

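View pics/t_standz.png

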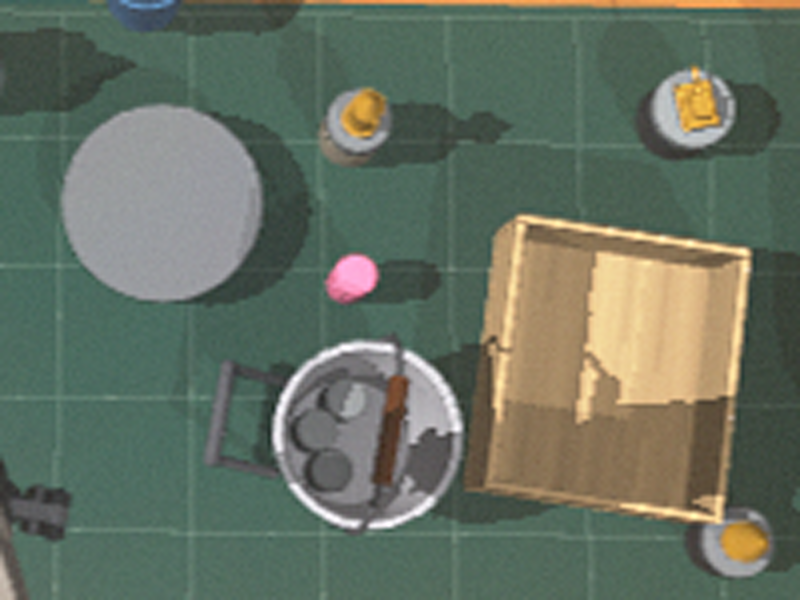

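View pics/s_standz.png

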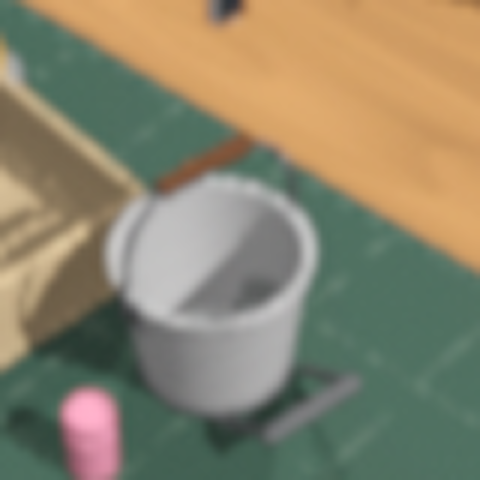

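```bash
python3 - <<'E'
from h import *
np.set_printoptions(precision=4,suppress=True)
o=np.array([300,125])
im=cv2.imread("pics/t_stand.png")
g=cv2.cvtColor(im,cv2.COLOR_BGR2HSV)
m=((g[...,1]<30)&(g[...,2]>100)).astype(np.uint8)
n,l,s,c=cv2.connectedComponentsWithStats(m)
for i in range(1,n):
    if s[i,4]>1000 and 300<c[i][0]<400 and 130<c[i][1]<230:
        W=p2w("top",cv2.findContours((l==i).astype(np.uint8),0,2)[0][0].reshape(-1,2),.04)[:,:2]
        print(s[i],c[i],p2w("top",c[i],.04),cv2.minEnclosingCircle((W*1000).astype(np.float32)))
b=p2w("top",np.array([[230,365],[213,462]])/4+o,.044);r=p2w("top",np.array([367.5,434.5])/4+o,.105)[0]
print("bar",b,np.linalg.norm(b[0]-b[1]),b.mean(0));d=b[0]-b[1];d/=np.linalg.norm(d);print("rim",r,"yaw",np.degrees(np.arctan2(-d[0],d[1])))
v=r-b.mean(0);print(np.linalg.norm(v[:2]),np.degrees(np.arctan2(v[1],v[0])))
# wrist check
E=np.load("E_stand.npy")
bw=p2w("wrist",[[232,137],[237,191]],.04,E);print("wrist bar",bw,bw.mean(0))
print("wrist rim",p2w("wrist",[309,171],.105,E))
E
```

```text
[ 315  151   51   50 1948] [340.0483 175.2726] [[0.6426 0.0247 0.04  ]] ((643.3803100585938, 24.427608489990234), 75.10444641113281)
bar [[ 0.5204 -0.0272  0.044 ]
 [ 0.4494 -0.0149  0.044 ]] 0.07202123620433318 [ 0.4849 -0.0211  0.044 ]
rim [ 0.4674 -0.1184  0.105 ] yaw -99.81477138746037
0.09891429653597965 -100.15978365542621
wrist bar [[ 0.5212 -0.0266  0.04  ]
 [ 0.4489 -0.0143  0.04  ]] [ 0.485  -0.0205  0.04  ]
wrist rim [[ 0.4724 -0.1202  0.105 ]]
```

```bash
python3 - <<'E'
from h import *
np.set_printoptions(precision=4,suppress=True)
U=np.array([.4678,-.1193,0]);psi=-100;al=45
fingers.gripper_to(.36,110)
P,o=toolpose(U,psi,al,0,0,back=-.11)
robot.move_to(P+np.array([0,0,.05]),o)
P,o=toolpose(U,psi,al,0,0,back=-.06)
robot.line_to(P,o,velocity=.12)
im,E=snap("wrist","w_hand")
print(robot.current_joint_positions(),robot.current_time_s(),w2p("wrist",[U+[.0174,.0985,.04]],E))
E
```

```text
[ -51.0245   42.9012   34.2566   96.3397   16.3618   71.2934 -128.2768] 54.6583 [[314.2517 234.1949]]
```

View pics/w_hand.png

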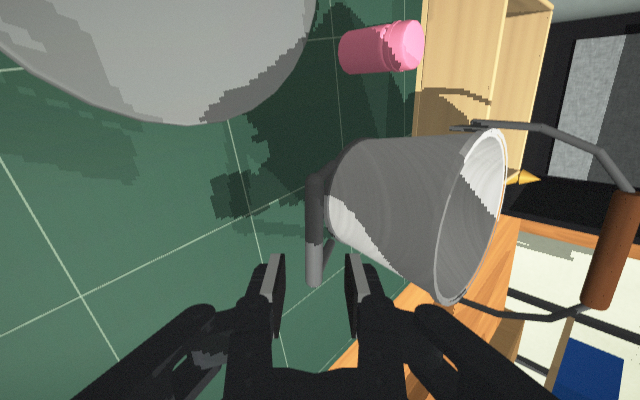

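```bash
python3 - <<'E'
from h import *
np.set_printoptions(precision=4,suppress=True)
U=np.array([.4678,-.1193,0]);psi=-100;al=45
P,o=toolpose(U,psi,al,0,0,back=.0)
print(robot.line_to(P,o,velocity=.05,f_stop=8),robot.current_tool_pos(),P,robot.current_contact_force())
fingers.gripper_to(0.0,120)
print(robot.current_finger_gap(),robot.current_contact_force(),robot.current_tool_pos())
P,o=toolpose(U+[0,0,.04],psi,al,0,0,back=0)
robot.line_to(P,o,velocity=.04)
print(robot.current_finger_gap(),robot.current_contact_force(),robot.current_torque(),robot.current_tool_pos())
im,E=snap("wrist","w_hl")
im,E=snap("scene","s_hl");cv2.imwrite("pics/s_hlz.png",cv2.resize(im[130:210,260:340,::-1],None,fx=6,fy=6,interpolation=cv2.INTER_CUBIC))
print(robot.current_joint_positions(),robot.current_time_s())
E
```

```text
False [ 0.4855 -0.0204  0.0401] [ 0.4852 -0.0208  0.04  ] [ 0.5825 -0.5224 -0.6133]
0.09596210354711904 [-0.7548  1.8386  2.468 ] [ 0.4854 -0.0204  0.0402]
0.09867538277421803 [-0.9825 -0.4352 -3.9602] [ 1.8971 -0.3859 -0.0405] [ 0.485  -0.0208  0.0798]
[ -49.223    41.4884   35.4798  100.6234   18.1451   67.1346 -127.1196] 57.6
```

View pics/w_hl.png

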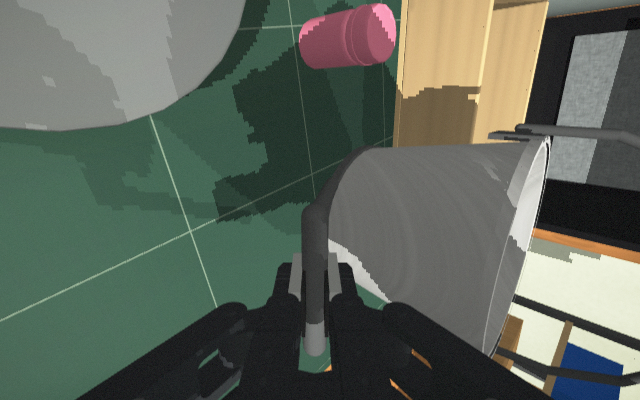

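View pics/s_hlz.png

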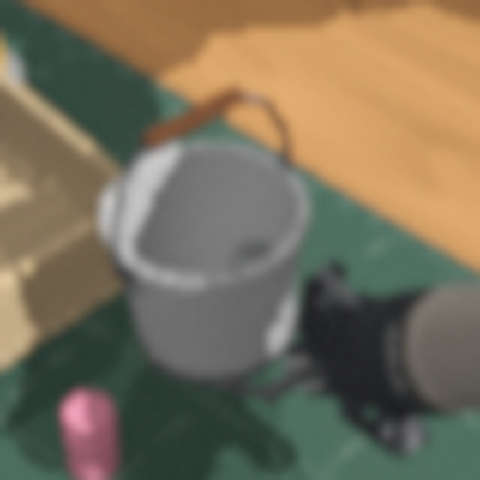

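```bash
cat > tip.py <<'E'
from h import *
np.set_printoptions(precision=3,suppress=True,linewidth=140)
U0=np.array([.4678,-.1193,.04]);psi=-100;al=45
d=np.array([np.cos(np.radians(psi)),np.sin(np.radians(psi)),0])
L=BIN-.042*d+[0,0,.09]
UA=U0+[0,0,.13]; UB=lipU(L+[0,0,.025],psi,70)
way=[(0,UA)]+[(t,UA*(1-t/70)+UB*t/70) for t in (15,30,45,58,70)]+[(t,lipU(L+[0,0,.025*max(0,(90-t)/20)],psi,t)) for t in (80,90,98,105,112,118)]
def poses(): return [(t,U,*toolpose(U,psi,al,t,0,back=0)) for t,U in way]
if __name__=="__main__":
    for t,U,P,o in poses(): print(t,U,P,o,robot.inverse_kinematics(P,o))
E
python3 tip.py
```

```text
0 [ 0.468 -0.119  0.17 ] [ 0.485 -0.021  0.21 ] [135.   0. -10.] [ -51.774   30.993   38.868   95.326   21.841   80.606 -121.388]
15 [ 0.485 -0.125  0.163] [ 0.5   -0.04   0.228] [150.   0. -10.] [ -43.558   22.755   37.423   94.409   15.337   77.006 -111.992]
30 [ 0.502 -0.13   0.156] [ 0.513 -0.064  0.241] [165.   0. -10.] [-33.541  18.248  37.717  92.749   3.984  74.543 -98.19 ]
45 [ 0.519 -0.135  0.15 ] [ 0.526 -0.093  0.249] [180.   0. -10.] [-26.665  19.716  46.513  90.299 -14.592  76.286 -78.35 ]
58 [ 0.534 -0.14   0.144] [ 0.537 -0.121  0.25 ] [-167.    0.  -10.] [-18.729  25.785  54.401  87.243 -32.786  84.094 -60.746]
70 [ 0.547 -0.144  0.138] [ 0.547 -0.147  0.246] [-155.    0.  -10.] [ -7.414  32.584  55.157  83.482 -46.072  94.027 -49.519]
80 [ 0.546 -0.15   0.146] [ 0.542 -0.171  0.252] [-145.    0.  -10.] [ -0.07   39.182  58.837  80.368 -56.319 105.568 -41.711]
90 [ 0.545 -0.159  0.153] [ 0.538 -0.198  0.253] [-135.    0.  -10.] [  8.945  44.992  57.366  76.531 -63.569 115.234 -37.491]
98 [ 0.543 -0.169  0.167] [ 0.534 -0.221  0.26 ] [-127.    0.  -10.] [ 31.839  40.662  21.874  71.487 -52.388 108.757 -45.923]
105 [ 0.541 -0.179  0.178] [ 0.53  -0.242  0.264] [-120.    0.  -10.] [ 35.541  45.426  21.881  67.615 -57.048 115.053 -44.907]
112 [ 0.539 -0.19   0.188] [ 0.526 -0.263  0.265] [-113.    0.  -10.] [ 49.172  49.175   0.806  62.94  -51.027 113.61  -50.818]
118 [ 0.537 -0.2    0.195] [ 0.523 -0.281  0.264] [-107.    0.  -10.] [ 55.876  54.116  -9.711  59.054 -48.851 114.69  -54.413]
```

```bash
cat > tip.py <<'E'
from h import *
np.set_printoptions(precision=3,suppress=True,linewidth=140)
U0=np.array([.4678,-.1193,.04]);al=45
def way(PS,off=.04):
    d=np.array([np.cos(np.radians(PS)),np.sin(np.radians(PS)),0])
    L=BIN-off*d+[0,0,.09]
    UA=U0+[0,0,.13]; UB=lipU(L+[0,0,.025],PS,70)
    w=[(0,-100,UA)]+[(t,-100+(PS+100)*t/70,UA*(1-t/70)+UB*t/70) for t in (15,30,45,58,70)]+[(t,PS,lipU(L+[0,0,.025*max(0,(90-t)/20)],PS,t)) for t in (80,90,98,105,112,118)]
    return [(t,U,*toolpose(U,psi,al,t,0,back=0)) for t,psi,U in w]
if __name__=="__main__":
  for PS in (-110,-120,-130,-140):
    print(PS)
    for t,U,P,o in way(PS): print(t,U,P,o,robot.inverse_kinematics(P,o))
E
python3 tip.py
```

```text
-110
0 [ 0.468 -0.119  0.17 ] [ 0.485 -0.021  0.21 ] [135.   0. -10.] [ -51.774   30.993   38.868   95.326   21.841   80.606 -121.388]
15 [ 0.491 -0.127  0.163] [ 0.509 -0.042  0.228] [150.      0.    -12.143] [ -42.054   24.485   37.413   92.176   14.105   78.12  -112.245]
30 [ 0.513 -0.134  0.156] [ 0.53  -0.069  0.241] [165.      0.    -14.286] [ -31.121   21.139   37.3     89.199    2.22    76.295 -100.3  ]
45 [ 0.536 -0.141  0.15 ] [ 0.548 -0.1    0.249] [180.      0.    -16.429] [-22.894  22.285  43.879  86.658 -15.628  77.354 -84.156]
58 [ 0.556 -0.147  0.144] [ 0.562 -0.129  0.25 ] [-167.       0.     -18.286] [-17.517  27.982  54.689  84.801 -35.227  83.719 -68.086]
70 [ 0.574 -0.153  0.138] [ 0.573 -0.156  0.246] [-155.    0.  -20.] [ -6.284  32.315  53.565  83.046 -47.909  90.251 -59.138]
80 [ 0.572 -0.159  0.146] [ 0.564 -0.179  0.252] [-145.    0.  -20.] [ -0.418  37.945  58.894  82.204 -59.258 100.856 -50.006]
90 [ 0.569 -0.167  0.153] [ 0.555 -0.205  0.253] [-135.    0.  -20.] [  7.854  43.104  58.575  80.576 -67.248 110.207 -44.146]
98 [ 0.565 -0.177  0.167] [ 0.547 -
[... 4510 characters left out ...]
50.] [ -1.979  32.301  56.133  88.231 -62.552  81.407 -74.753]
90 [ 0.63  -0.21   0.153] [ 0.599 -0.236  0.253] [-135.    0.  -50.] [  2.687  34.596  59.305  93.312 -73.385  88.415 -63.323]
98 [ 0.623 -0.217  0.167] [ 0.582 -0.251  0.26 ] [-127.    0.  -50.] [  8.551  36.15   58.457  95.824 -79.392  94.758 -56.536]
105 [ 0.615 -0.223  0.178] [ 0.565 -0.265  0.264] [-120.    0.  -50.] [ 36.312  28.619  21.862  96.634 -70.616  83.41  -55.637]
112 [ 0.606 -0.231  0.188] [ 0.549 -0.278  0.265] [-113.    0.  -50.] [ 40.52   31.798  21.868  97.774 -75.309  89.608 -49.582]
118 [ 0.598 -0.237  0.195] [ 0.535 -0.29   0.264] [-107.    0.  -50.] [ 43.728  35.173  21.873  98.312 -78.762  95.25  -44.956]
```

```bash
python3 - <<'E'
from tip import *
w=way(-125)
for t,U,P,o in w[:6]:
    robot.line_to(P,o,velocity=.06)
print(robot.current_joint_positions(),robot.current_finger_gap(),robot.current_contact_force(),robot.current_time_s())
im,E=snap("scene","s_t70");cv2.imwrite("pics/s_t70z.png",cv2.resize(im[90:230,210:350,::-1],None,fx=4,fy=4,interpolation=cv2.INTER_CUBIC))
snap("wrist","w_t70")
for t,U,P,o in w[5:]: print(t,robot.inverse_kinematics(P,o))
E
```

```text
[  6.088  27.257  32.184  82.083 -40.155  78.137 -79.581] 0.09399730807697425 [ 0.719  0.204 -4.285] 64.125
70 [  6.169  27.261  32.254  82.11  -40.178  78.112 -79.556]
80 [ 14.782  27.606  29.937  84.642 -48.79   81.233 -70.181]
90 [ 23.72   29.845  27.237  86.324 -56.553  86.155 -61.325]
98 [ 30.63   32.348  24.932  86.331 -61.624  91.577 -55.976]
105 [ 36.463  35.241  22.527  85.947 -65.362  96.398 -52.018]
112 [ 42.062  38.673  19.637  85.199 -68.418 101.02  -48.744]
118 [ 45.996  42.099  17.789  84.305 -70.963 105.163 -46.269]
```

View pics/s_t70z.png

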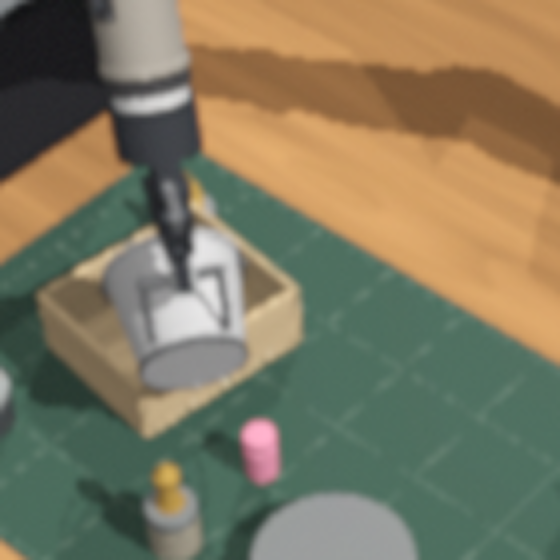

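View pics/w_t70.png

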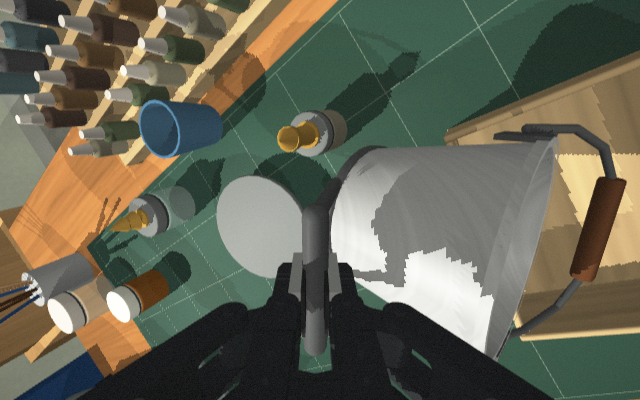

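```bash
python3 - <<'E'
from tip import *
w=way(-125)
for t,U,P,o in w[6:]:
    robot.line_to(P,o,velocity=.04); print(t,robot.current_contact_force())
robot.pause(1.0)
print(robot.current_finger_gap(),robot.current_contact_force(),robot.current_time_s())
im,E=snap("scene","s_t118");cv2.imwrite("pics/s_t118z.png",cv2.resize(im[90:230,210:350,::-1],None,fx=4,fy=4,interpolation=cv2.INTER_CUBIC))
im,E=snap("top","t_t118");cv2.imwrite("pics/t_t118z.png",cv2.resize(im[125:275,340:540,::-1],None,fx=4,fy=4,interpolation=cv2.INTER_CUBIC))
E
```

```text
80 [-0.766  0.34  -5.048]
90 [ 0.783  1.018 -4.684]
98 [-0.201  0.409 -4.983]
105 [ 0.333  0.311 -3.714]
112 [-0.343  0.883 -3.416]
118 [-0.126  0.572 -4.278]
0.09280226990773849 [ 0.377  0.221 -4.194] 69.575
```

View pics/s_t118z.png

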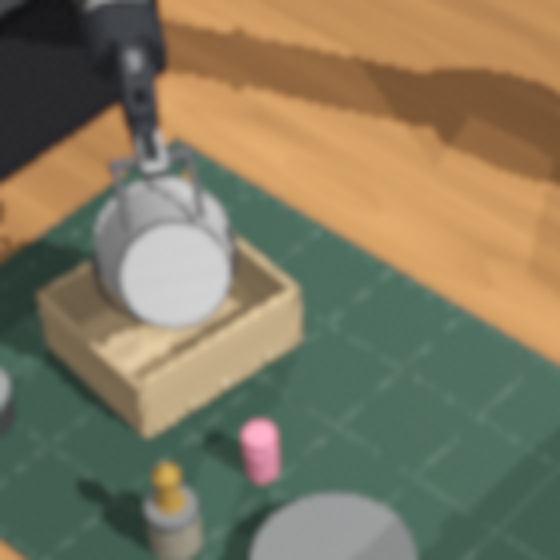

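View pics/t_t118z.png

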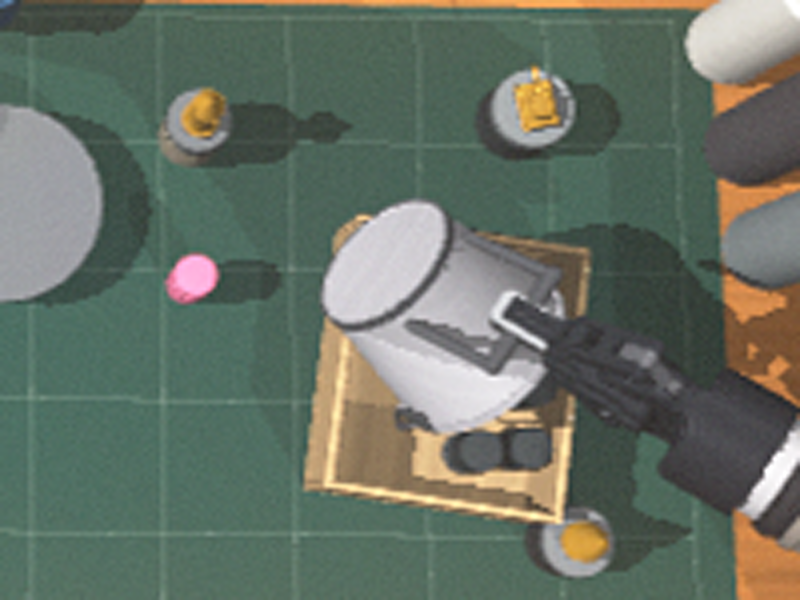

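```bash
python3 - <<'E'
from tip import *
w=way(-125)
for t,U,P,o in w[5:-1][::-1]+w[:5][::-1]:
    robot.line_to(P,o,velocity=.09 if t>70 else .1)
print(robot.current_joint_positions(),robot.current_finger_gap(),robot.current_contact_force(),robot.current_time_s())
for f in np.linspace(0,1,5):
    U=np.array([.468,-.119,.17])*(1-f)+np.array([.643,.0245,.11])*f
    P,o=toolpose(U,-100+25*f,45,0,0,back=0); print(U,P,o,robot.inverse_kinematics(P,o))
P,o=toolpose([.643,.0245,.04],-75,45,0,0,back=0); print(P,o,robot.inverse_kinematics(P,o))
im,E=snap("scene","s_up");cv2.imwrite("pics/s_upz.png",cv2.resize(im[90:230,210:350,::-1],None,fx=4,fy=4,interpolation=cv2.INTER_CUBIC))
im,E=snap("top","t_up");cv2.imwrite("pics/t_upz.png",cv2.resize(im[125:275,340:540,::-1],None,fx=4,fy=4,interpolation=cv2.INTER_CUBIC))
E
```

```text
[ -51.483   30.864   38.764   95.225   22.01    80.619 -121.464] 0.09510818806059007 [ 0.299 -1.121 -3.541] 74.9
[ 0.468 -0.119  0.17 ] [ 0.485 -0.021  0.21 ] [135.   0. -10.] [ -51.604   30.958   38.594   95.269   21.938   80.683 -121.504]
[ 0.512 -0.083  0.155] [0.518 0.017 0.195] [135.     0.    -3.75] [ -52.472   33.99    36.351   92.278   22.237   78.747 -119.82 ]
[ 0.555 -0.047  0.14 ] [0.551 0.053 0.18 ] [135.    0.    2.5] [ -53.021   36.963   34.313   89.143   22.829   76.641 -117.84 ]
[ 0.599 -0.011  0.125] [0.584 0.087 0.165] [135.     0.     8.75] [ -53.271   39.869   32.458   85.917   23.656   74.345 -115.588]
[0.643 0.025 0.11 ] [0.617 0.121 0.15 ] [135.   0.  15.] [ -53.236   42.709   30.761   82.627   24.659   71.843 -113.078]
[0.617 0.121 0.08 ] [135.   0.  15.] [ -52.954   47.856   30.125   84.89    23.604   65.919 -116.742]
```

View pics/s_upz.png

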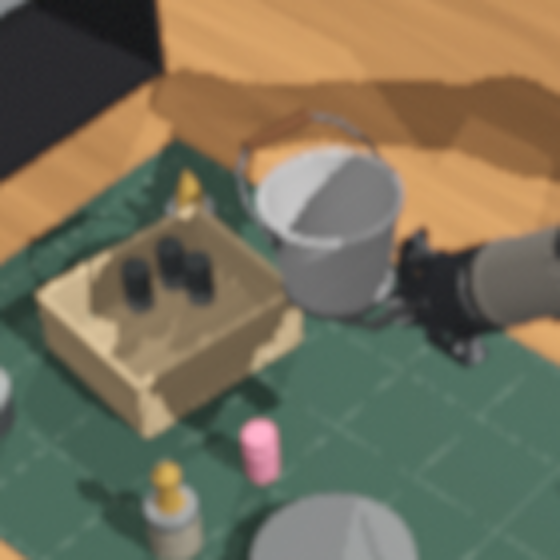

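View pics/t_upz.png

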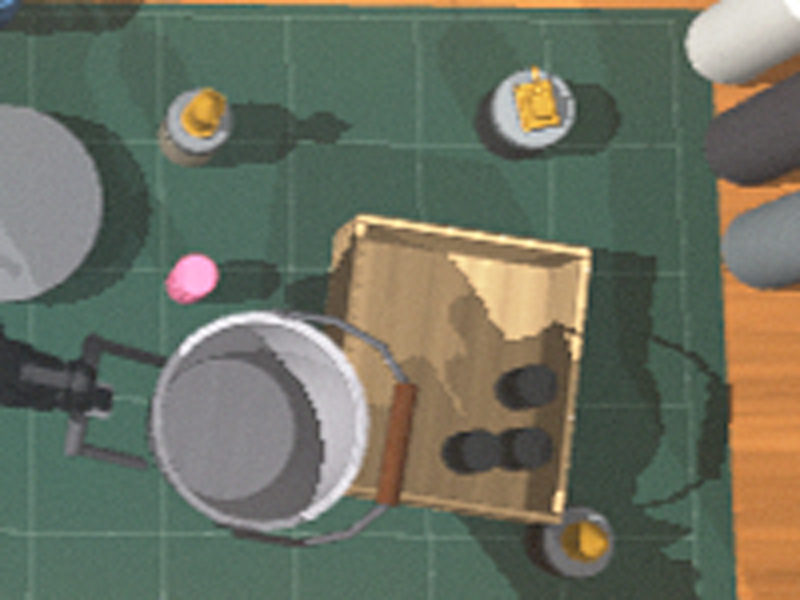

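```bash
python3 - <<'E'
from tip import *
for f in (.33,.66,1):
    U=np.array([.468,-.119,.17])*(1-f)+np.array([.643,.0245,.12])*f
    P,o=toolpose(U,-100+25*f,45,0,0,back=0); robot.line_to(P,o,velocity=.12)
im,E=snap("scene","s_ra");cv2.imwrite("pics/s_raz.png",cv2.resize(im[150:270,230:350,::-1],None,fx=4,fy=4,interpolation=cv2.INTER_CUBIC))
P,o=toolpose([.643,.0245,.055],-75,45,0,0,back=0); robot.line_to(P,o,velocity=.08)
robot.pause(.2)
P,o=toolpose([.643,.0245,.036],-75,45,0,0,back=0); print(robot.line_to(P,o,velocity=.02,f_stop=3))
print(robot.current_tool_pos(),P,robot.current_contact_force(),robot.current_time_s())
im,E=snap("scene","s_r");cv2.imwrite("pics/s_rz.png",cv2.resize(im[150:270,230:350,::-1],None,fx=4,fy=4,interpolation=cv2.INTER_CUBIC))
im,E=snap("top","t_r");cv2.imwrite("pics/t_rz.png",cv2.resize(im[125:245,280:400,::-1],None,fx=4,fy=4,interpolation=cv2.INTER_CUBIC))
a=cv2.imread("pics/s_raz.png");b=cv2.imread("pics/s_rz.png");cv2.imwrite("pics/both.png",cv2.resize(np.hstack([a,b]),(800,400)))
E
```

```text
True
[0.617 0.121 0.08 ] [0.617 0.121 0.076] [0.936 0.129 2.055] 79.05
```

View pics/both.png

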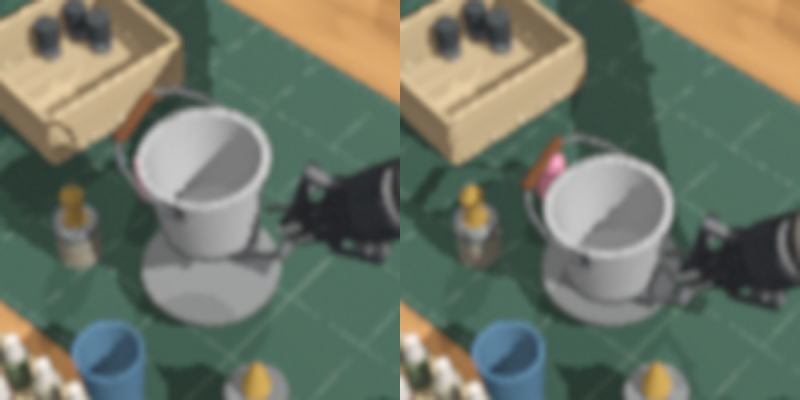

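View pics/t_rz.png

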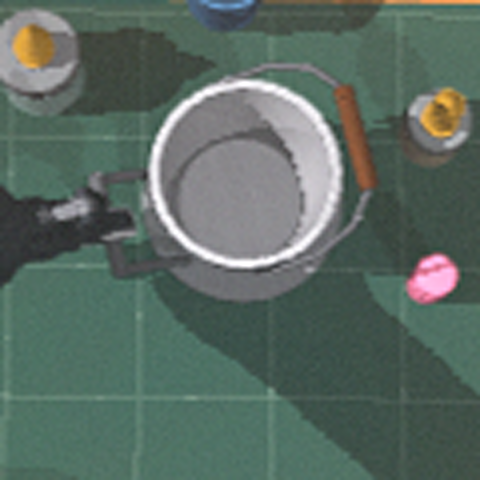

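```bash
python3 - <<'E'
from tip import *
print(p2w("top",[341.5,168.25],.145))
fingers.gripper_to(.36)
robot.pause(.2)
P,o=toolpose([.643,.0245,.040],-75,45,0,0,back=-.10); robot.line_to(P,o,velocity=.06)
print(robot.current_tool_pos(),robot.current_time_s())
robot.move_to([.42,.2,.33],[180,0,0])
robot.pause(.5)
print(robot.current_time_s(),robot.current_contact_force())
im,E=snap("scene","s_f");cv2.imwrite("pics/s_fz.png",cv2.resize(im[120:300,170:460,::-1],None,fx=2.7,fy=2.7,interpolation=cv2.INTER_CUBIC))
im,E=snap("top","t_f");cv2.imwrite("pics/t_fz.png",cv2.resize(im[100:310,160:520,::-1],None,fx=2.2,fy=2.2,interpolation=cv2.INTER_CUBIC))
cv2.imwrite("pics/t_f2.png",cv2.resize(im[130:230,300:400,::-1],None,fx=5,fy=5,interpolation=cv2.INTER_CUBIC))
E
```

```text
[[0.643 0.024 0.145]]
[0.599 0.189 0.15 ] 81.5167
83.0083 [0.558 0.047 0.2  ]
```

View pics/s_fz.png

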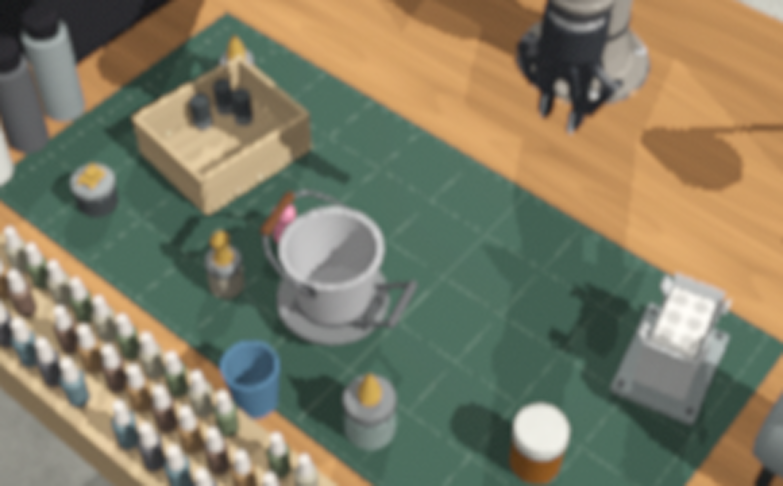

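View pics/t_fz.png

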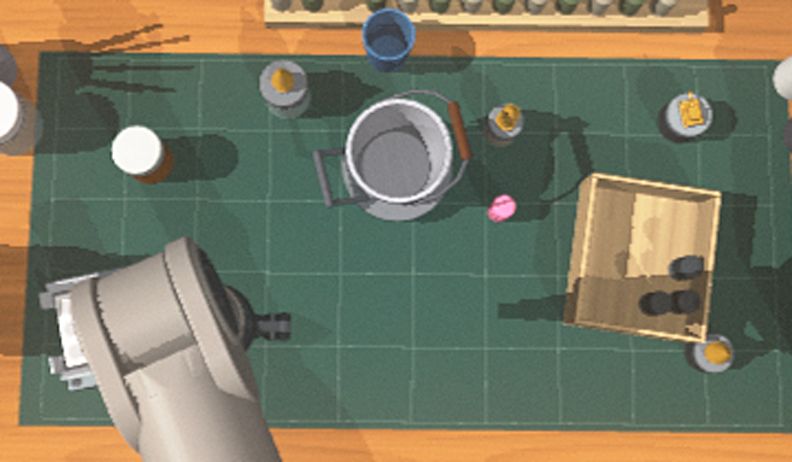

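View pics/t_f2.png

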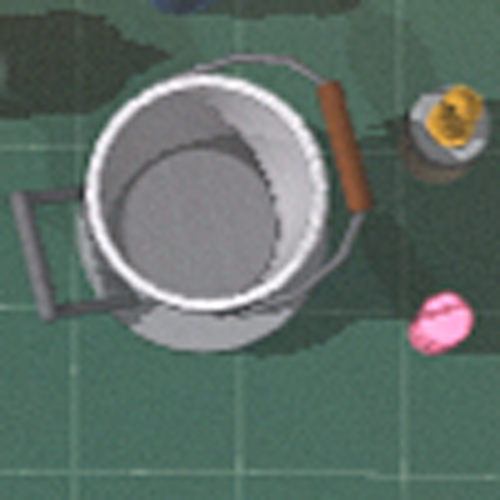

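```bash
python3 - <<'E'
from tip import *
fingers.gripper_to(0.0)
robot.move_to([*DISP,.24],[180,0,DYAW])
im,E=snap("wrist","w_chk");np.save("E_chk.npy",E)
robot.line_to([*DISP,.150],velocity=.2)
hit=robot.line_to([*DISP,.114],velocity=.02,f_stop=2)
print(hit,robot.current_tool_pos(),robot.current_contact_force())
robot.line_to([*DISP,.24],velocity=.2)
im,E=snap("wrist","w_chk2")
print(robot.current_time_s())
cv2.imwrite("pics/w_chkz.png",cv2.resize(cv2.imread("pics/w_chk2.png")[80:280,220:420],None,fx=3,fy=3,interpolation=cv2.INTER_CUBIC))
E
```

```text
True [0.422 0.42  0.118] [0.848 0.072 2.106]
87.3583
```

View pics/w_chkz.png

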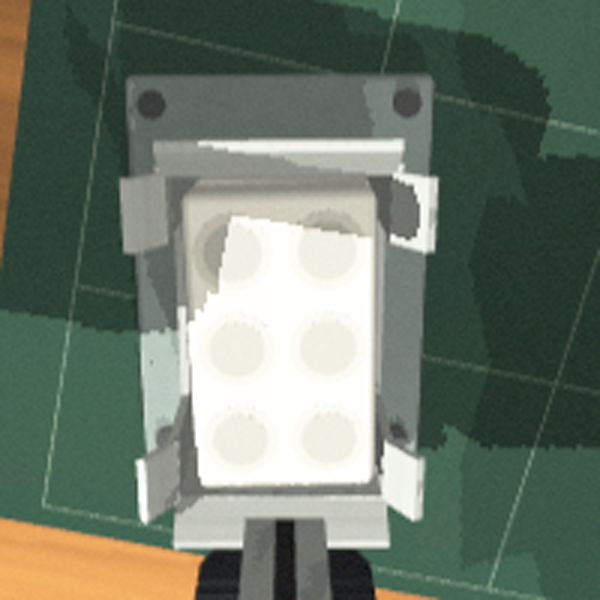

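```bash
python3 - <<'E'
from h import *
im,E=snap("top","t_last");
robot.line_to([*DISP,.30],velocity=.2)
robot.pause(.3)
vision.grab_frame("top")
print(recognise("pail","top")[:1],robot.current_contact_force())
workorder.close_job();print(robot.current_time_s())
E
```

```text
[{'rect': [338.4, 169.3, 77.9, 54.5], 'p': 0.56}] [ 0.46331147 -0.70706699  0.67745454]
the job is handed in; nothing more can be done
the job is handed in; nothing more can be done
```

The paint station is restocked and the job is handed in. All my checks passed, and I handed it in at about 88 s of the 210 s allowed; no verdict was reported.

- **Palettes:** All four lie flat, wells up, centred in the dispenser. A fingertip touch found the top of the pile about 11 mm below the guides' top edge.
- **Lifting the pail:** I lifted it off the riser by the bail and stood it beside the bin, about 0.19 m from the bin's centre. While hanging it tilted roughly 10° towards the handle side, so I set it down in several small steps. It stood upright on its own when I let go, with its pots still in it.
- **Tipping:** Held by the tipping handle, I tipped it to 118° over the bin. All three pots are in the bin below its rim and the pail is empty.
- **Pail back on its riser:** It stands upright and let go, within about 1 mm of the riser's centre as seen by the top camera.
- **Left alone:** The jars, the mug and the pink look-alike pot looked unmoved in the final pictures.

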